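# Uncouple a trailer drawbar and hold it raised

### The job

Take the trailer tongue off its hitch ball: while the coupler is still pinned, draw the red fold-lock pin and stand it fully home in the one-dot hole of the wooden pin rack, then do the same with the yellow latch pin and the two-dot hole, so the pins sit in the order they came off. Then grip the orange D-handle, pull the latch sideways out of the coupler against its spring, and with that grip swing the tongue up off the ball. Finish while still holding it raised and still, with the coupler's lower rim about 3 cm above the top of the ball, both pins left in the rack and the loose spanner, white box and tape measure left where they lie.

Things in the scene. Friction and masses are not known exactly. Their poses are not given: they have to be found in the camera images.
- stand: Grey steel stand, fixed; base plate 110 x 370 x 12 mm. Origin at bench level under its middle; x away from the robot, y along the tongue towards the fold hinge, z up; turned up to 0.22 rad. In its frame (mm, tongue down): ball centre (0, -120, 72), hinge axis along x through (0, 130, 72), red pin (0, 130), yellow pin (-44, -120), handle middle (-125, -120, 58.5).
- ball_top (a point): Top of the steel hitch ball, 88 mm above the bench. Ball 32 mm across with a flat underside 8 mm below its centre, on a 14 mm neck.
- fold_hinge (a point): Middle of the tongue's hinge axis (along the stand's x), 72 mm above the bench, 250 mm from the ball. Grey fork round it, 60 mm wide in x, 36 mm in y, its top plate 134 mm high.
- tongue (a joint): Hinge of the tongue (rad): 0 seated on the ball, grows as the coupler end rises (250 mm radius), stop at 0.6. Swings freely and falls back when let go; tongue and latch weigh 0.6 to 0.9 kg, about 5 N to lift at the handle. The red pin locks it (0.05 to 0.1 rad of play), and so does the closed latch.
- coupler_mouth (a point): Centre of the lower rim of the blue coupler head, the hollow end of the tongue over the ball (49 mm wide; seated: rim 50 mm, top 95 mm above the bench). Raised 38 mm, the rim is level with the top of the ball. The head is at the -y end of the aluminium tongue tube (30 x 30 mm).
- latch (a joint): Slide of the latch bar (m): 0 home under the ball's flat, grows as the D-handle is pulled along the stand's -x, away from the coupler; stop at 0.014. From about 0.006 it lets the ball go; pull 0.011 or more. Hidden spring: 6 N at home, 10 N fully pulled; it returns when let go, harmless once clear of the ball. The yellow pin blocks it (2 mm play).
- latch_handle (a point): Middle of the orange sleeve on the crossbar of the latch's D-handle: 14 mm thick, 56 mm long, along the stand's y, 58.5 mm above the bench with the tongue down. Its steel legs, 66 mm apart, run to a crosspiece 38 mm behind the sleeve. Grip from above, fingers closing along the stand's x. It swings with the tongue on a circle about the hinge axis and may turn between the pads.
- red_pin: Red fold-lock pin, 80 g, upright in 9.5 mm bores of the fork's top plate over the hinge; draws straight up. Origin on its axis at the underside of the collar (134 mm above the bench at first), z up. Steel shank 8 mm across, 36 mm long below the origin, tip tapered; collar 20 mm across, 3 mm thick; round grip 16 mm across, 3 to 33 mm above the origin.
- yellow_pin: Yellow latch pin, same sizes and origin as the red one; upright in a 10 mm bore through the flat top (34 mm wide in y) of the blue latch guide in front of the coupler, origin 74 mm above the bench at first. The coupler head, 20 mm higher, begins 20 mm from its axis on the stand's +x side: grip it with the fingers closing along the stand's y.
- pin_rack: Wooden pin rack, fixed, 150 (x) x 56 (y) x 42 mm high. Origin: centre of its underside. Row of three holes along its x axis, 50 mm apart, 10.5 mm wide with chamfered mouths, right through; marked by one, two and three black dots on top, one dot nearest the robot. Turned up to 0.35 rad about z.
- hole_1 (a point): Mouth of the one-dot hole, 42 mm above the bench: the red pin's place. Home means the collar lies on the wood.
- hole_2 (a point): Mouth of the two-dot hole: the yellow pin's place.
- spanner_15: Loose steel combination spanner, 33 x 216 x 6 mm, near the front edge. Leave alone.
- brake_pads: Loose white box, 55 x 85 x 23 mm, to the right of the stand. Leave alone.
- tape_measure: Loose yellow tape measure, 65 x 82 x 36 mm, at the back left. Leave alone.

How it is judged:
By the outcome, as a careful person would: the job done as asked, in the order asked, and still so for the second after the job is handed in, while the arm keeps its last pose, push and grip.
It also fails if it takes over 70 s, if anything falls off the work surface, if the arm or the gripper's body presses on something with over 40 N, if the wrist force passes 120 N, or if a joint passes its speed limit or range.

### The arm

A 7-joint arm with a two-finger parallel gripper is mounted at the origin on a cart in front of the work surface, level with it; the furniture and walls round the work are solid. World frame = base frame: x ahead of the robot, y to its left, z up, the work surface at z = 0. Lengths are in m, angles in rad, forces in N, time in s.
With the tool pointing down it reaches from about 0.4 to 0.85 m from the base axis. Payload 4.5 kg.
Tool frame: the origin (TCP) lies on the mounting face of the last link; the fingertips stand 166 mm ahead of it and the grasp point (between the pads) lies 147 mm ahead of it; y points along the fingers, z is the direction in which the jaws open and shut, and the axes are right-handed (so a half turn about y gives the same grasp; the last joint's range is limited). The gripper opens to 88 mm and grips with 3 to 60 N. Pads are 18 mm wide; open, the fingers measure 123 mm over their backs; the gripper's body (75 mm by 187 mm) begins 45 mm behind the grasp point.
Start: joints at [-1.303, 0.689, -0.195, 1.565, 0.157, 0.902, -0.215], TCP at [0.145, 0.608, 0.405] pointing down, gripper open.
Joint ranges: [-3.01, 3.01], [-0.46, 2.08], [-1.47, 1.51], [0.13, 2.56], [-1, 4.14], [0.04, 2.09], [-2.66, 2.66]. Speed limits (rad/s): [2.57, 2.57, 3.14, 3.14, 3.14, 3.14, 3.14].

### API

Orientations are given as a unit quaternion [x, y, z, w].
In Python, from plant import r gives the robot as it stands.
- The arm moves only by the tool arm_command, never from a script. Its argument "deltas" is a list of rows, each an object of numbers: "dx", "dy", "dz": the shift along the tool's x, y, z each as a share of 1000 mm, from -1 to 1; "wx", "wy", "wz": the turn, a rotation vector about the tool's x, y, z each as a share of 45 degrees, from -1 to 1. In form: [{"dx": .., "dy": .., "dz": .., "wx": .., "wy": .., "wz": ..}, ...]. A call has exactly 5 rows; each row is the pose to reach, as a shift and turn from the pose commanded when the call began, along the tool's axes at that moment; what a row does not reach only later rows make up. A row lasts 1/10 s, in which the tool goes at most 50 mm and 8.59 degrees, less where a joint would pass 70% of its speed; a pose out of reach is approached as far as the arm can. A call with a number of a shift or a turn outside -1 to 1 is refused whole. A call with a gripper value outside its range is refused whole. "claw" is the opening, from -1 (shut) to 1 (fully open), set as the call begins (left out, the last holds). The fingers move at their own pace and stop on an object; "grip_force" is the grip in N (left out, the last holds). Time passes only in rows, so rows that repeat a pose let the fingers close, or fill a call up. It gives the time, the measured TCP pose, the force and the opening at its end, in the units of the state.
- r.get_state(): the state, without advancing time (a new reading comes with each control period).
- r.snapshot(name): name is "side" or "top" or "wrist"; returns the picture (384x512x3 uint8, red, green, blue); there is no depth.
- r.get_calibration(name): a dict with "vertical_fov" (degrees; the focal length in pixels is half the picture's height over the tangent of half this angle, whatever the lens; pixels are square), "cx", "cy" (the principal point, pixels), "R" (3x3) and "t" (3): a world point X has camera coordinates R X + t. Camera axes: x right, y down, z forward; pixel columns grow to the right and rows downward; lengths in m; the calibration is good to about 2 mm. A picture is of the moment at which its call begins: read the wrist's pose just before it. get_calibration takes no time and is no camera call; for the wrist camera it gives the pose at the moment of the call.
- r.finish_job(): hands the job in, once; it reports no verdict.
The state is a dict: "clock": time; "q": joint angles; "qd": joint speeds; "joint_torque": joint torques, N m; "tool_pos": TCP position; "eef_rot": TCP orientation; "contact_force": force on the tool from outside, world axes, zero at the start; "moment": the same for the moment, N m; "opening": opening from 0.0 (shut) to 1.0 (fully open).
Only numpy, scipy, OpenCV 4.12 (cv2) and the standard library are available. Lean on these libraries where they do the work, as an engineer would, in place of code of your own. Each camera call takes 0.05 s, during which the arm holds its last target.

## Working session

There is one attempt and no reset: what is moved stays moved. The work goes in short steps, Python scripts to look and compute and a tool call to move; the robot and the scene stay as the last step left them, time stands still between calls to the robot, and variables do not carry over. Pictures are saved under pics/ and viewed, and the job is handed in when it is done.

Besides the shell and the picture viewer there is one more tool, called after ">>>" as name([rows], argument=value, ...), one row to a line, values as JSON. arm_command: Moves the arm, as the interface text tells. Shift numbers are shares of 1000 mm and turn numbers shares of 45 degrees, none past 1 either way. Its arguments: {"type":"object","properties":{"deltas":{"type":"array","items":{"type":"object","properties":{"dx":{"type":"number","minimum":-1,"maximum":1},"dy":{"type":"number","minimum":-1,"maximum":1},"dz":{"type":"number","minimum":-1,"maximum":1},"wx":{"type":"number","minimum":-1,"maximum":1},"wy":{"type":"number","minimum":-1,"maximum":1},"wz":{"type":"number","minimum":-1,"maximum":1}}}},"claw":{"type":"number"},"grip_force":{"type":"number"}},"required":["deltas"]}

```bash
ls; mkdir -p pics
python3 - <<'E'
from plant import r
import cv2,json
s=r.get_state(); print({k:s[k] for k in s})
for n in ["side","top","wrist"]:
    c=r.get_calibration(n); print(n,c)
    im=r.snapshot(n); cv2.imwrite(f"pics/{n}0.png",im[:,:,::-1])
E
```

```text
pics
{'clock': 0.0, 'q': array([-1.3032046 ,  0.68996896, -0.19450294,  1.56632286,  0.15730234,
        0.90248576, -0.215066  ]), 'qd': array([ 4.50755922e-04,  9.47594059e-04, -8.11529755e-05, -2.14362275e-04,
        8.40981056e-04,  5.92711450e-04,  1.00437646e-03]), 'joint_torque': array([-7.86244509e-04, -5.27566731e+01, -1.26719546e+00, -1.53433156e+01,
       -5.26569388e-02,  6.45790278e-03,  1.75086702e-04]), 'tool_pos': array([0.14474954, 0.6076778 , 0.40392449]), 'eef_rot': array([ 0.70291909, -0.08245682,  0.08240623, -0.7016515 ]), 'contact_force': array([ 0.05420194, -0.0142695 , -0.44680905]), 'moment': array([0.01624695, 0.04018743, 0.04629522]), 'opening': 1.0017173316377534}
side {'vertical_fov': 57.55311003106933, 'cx': 258.59624668366064, 'cy': 190.32254961158404, 'R': array([[ 0.98607225, -0.16560214, -0.01540922],
       [-0.11590409, -0.61777614, -0.77776531],
       [ 0.11928016,  0.76871878, -0.62836588]]), 't': array([-0.4989941 ,  0.15333481,  1.05380437])}
top {'vertical_fov': 55.52670896382121, 'cx': 256.67451374288675, 'cy': 188.06328602627573, 'R': array([[ 0.02597077, -0.99956217, -0.01417732],
       [-0.99207026, -0.02402634, -0.12336667],
       [ 0.12297203,  0.01726882, -0.99225988]]), 't': array([0.00891559, 0.53616588, 1.16228962])}
wrist {'vertical_fov': 64.71653635877755, 'cx': 251.77111820600888, 'cy': 191.43681167385503, 'R': array([[ 0.23047223,  0.97307817, -0.00119392],
       [ 0.92331237, -0.21829758,  0.31597537],
       [ 0.3072081 , -0.07392591, -0.94876664]]), 't': array([-0.62422662, -0.04419333,  0.39084983])}
```

View pics/side0.png

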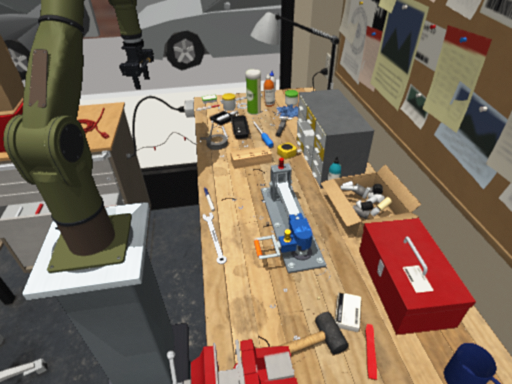

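View pics/top0.png

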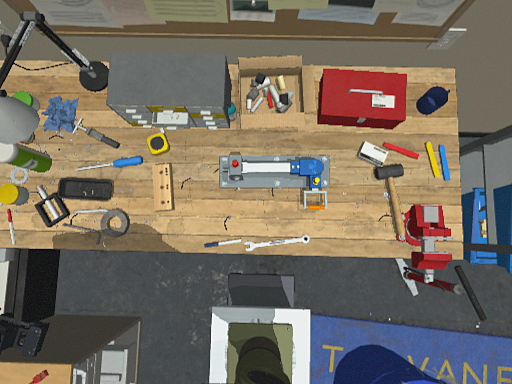

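View pics/wrist0.png

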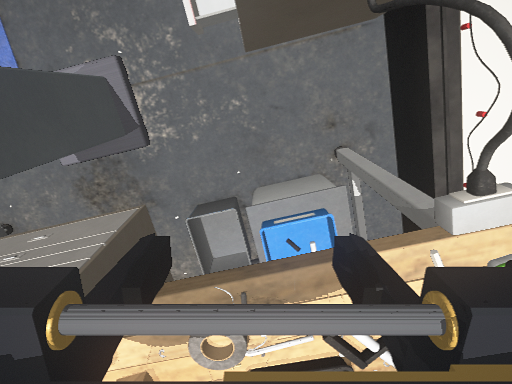

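The top view shows the rack at about (163,187), the red pin at (235,162), the yellow pin at (316,182) and the handle at (314,200). I'll take measurements next.

```bash
cat > h.py <<'E'
import numpy as np, cv2
from scipy.spatial.transform import Rotation as Ro
def K(c):
    f=192/np.tan(np.radians(c["vertical_fov"])/2); return f,c["cx"],c["cy"]
def proj(c,X):
    p=np.asarray(c["R"])@np.asarray(X)+c["t"]; f,cx,cy=K(c); return np.array([cx+f*p[0]/p[2],cy+f*p[1]/p[2]])
def ray(c,u,v):
    f,cx,cy=K(c); R=np.asarray(c["R"]); d=R.T@np.array([(u-cx)/f,(v-cy)/f,1]); o=-R.T@c["t"]; return o,d/np.linalg.norm(d)
def plane(c,u,v,z):
    o,d=ray(c,u,v); return o+d*(z-o[2])/d[2]
def tri(rs):
    A=sum(np.eye(3)-np.outer(d,d) for o,d in rs); b=sum((np.eye(3)-np.outer(d,d))@o for o,d in rs)
    X=np.linalg.solve(A,b); return X,[np.linalg.norm(np.cross(X-o,d))*1000 for o,d in rs]
E
python3 - <<'E'
import cv2
t=cv2.imread('pics/top0.png'); s=cv2.imread('pics/side0.png')
cv2.imwrite('pics/topz.png',cv2.resize(t[140:220,145:345],None,fx=4,fy=4,interpolation=cv2.INTER_CUBIC))
cv2.imwrite('pics/sidez.png',cv2.resize(s[140:280,220:340],None,fx=4,fy=4,interpolation=cv2.INTER_CUBIC))
E
```

```text
(no output)
```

View pics/topz.png

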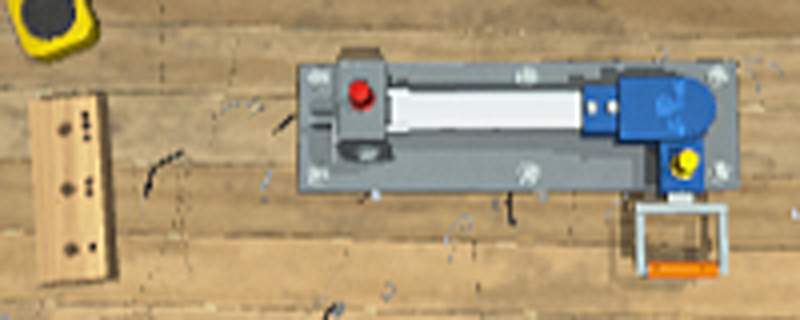

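View pics/sidez.png

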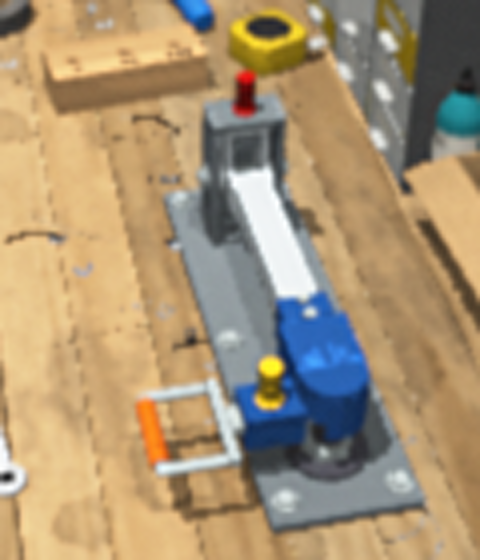

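Run:
```python
from plant import r
from h import *
T=r.get_calibration('top');S=r.get_calibration('side')
t=cv2.imread('pics/top0.png'); s=cv2.imread('pics/side0.png')
def cen(im,lo,hi,box,val=90):
    hsv=cv2.cvtColor(im,cv2.COLOR_BGR2HSV); m=cv2.inRange(hsv,lo,hi)
    k=np.zeros_like(m);x0,y0,x1,y1=box;k[y0:y1,x0:x1]=m[y0:y1,x0:x1]
    n,l,st,c=cv2.connectedComponentsWithStats(k); i=1+np.argmax(st[1:,4]); return c[i],st[i]
red=((0,160,90),(4,255,255)); yel=((22,150,90),(35,255,255)); ora=((7,190,120),(17,255,255))
res={}
for n,c,bt,bs in [('red',red,(225,150,245,175),(270,150,290,172)),('yel',yel,(308,172,325,192),(280,225,295,245)),('ora',ora,(300,200,330,215),(250,235,265,262))]:
    a,sa=cen(t,*c,bt); b,sb=cen(s,*c,bs)
    X,e=tri([ray(T,*a),ray(S,*b)]); res[n]=X
    print(n,a,sa,b,sb,X.round(4),np.round(e,1))
for n,z in [('red',.152),('yel',.092),('ora',.0585)]:
    a=proj(T,res[n]); print(n,plane(T,*a,z).round(4))
g=cv2.cvtColor(t,cv2.COLOR_BGR2GRAY)
big=cv2.resize(g,None,fx=8,fy=8,interpolation=cv2.INTER_CUBIC)
for zx,zy in [(66,129),(68,189),(71,249)]:
    u=145+(zx+.5)/4-.5;v=140+(zy+.5)/4-.5
    p=g[int(v)-3:int(v)+5,int(u)-3:int(u)+5].astype(float); w=np.clip(np.median(p)-25-p,0,None)
    yy,xx=np.mgrid[int(v)-3:int(v)+5,int(u)-3:int(u)+5]; m=(np.hypot(xx-u,yy-v)<3)
    w=w*m; uu=(w*xx).sum()/w.sum();vv=(w*yy).sum()/w.sum()
    print(u,v,uu,vv,plane(T,uu,vv,.042).round(4))
# rack top corners
for zx,zy in [(29,94),(103,93),(37,282),(108,280)]:
    print(plane(T,145+zx/4,140+zy/4,.042).round(4))
# stand base corners z=.012
for zx,zy in [(299,63),(738,66),(737,190),(298,190)]:
    print(plane(T,145+zx/4,140+zy/4,.012).round(4))
```

```text
red [234.82758621 163.27586207] [232 160   7   7  29] [280.9375 159.75  ] [279 158   5   5  16] [0.5927 0.0864 0.1624] [0.9 0.9]
yel [315.67857143 180.39285714] [313 178   6   6  28] [287.         235.26666667] [284 229   7  13  60] [ 0.5576 -0.1625  0.0877] [0. 0.]
ora [314.53191489 206.70212766] [307 205  17   4  47] [257.64615385 247.49230769] [254 240   8  15  65] [ 0.4772 -0.1639  0.0567] [0.4 0.4]
red [0.5948 0.0872 0.152 ]
yel [ 0.557  -0.1619  0.092 ]
ora [ 0.477  -0.1636  0.0585]
161.125 171.875 160.80248833592535 171.89735614307932 [0.5806 0.3384 0.042 ]
161.625 186.875 161.43730886850153 186.8440366972477 [0.5312 0.3334 0.042 ]
162.375 201.875 162.39545454545456 201.96818181818182 [0.4817 0.3274 0.042 ]
[0.6079 0.3683 0.042 ]
[0.6101 0.3072 0.042 ]
[0.4534 0.3523 0.042 ]
[0.4564 0.2947 0.042 ]
[0.6454 0.1503 0.012 ]
[ 0.6513 -0.2194  0.012 ]
[ 0.5461 -0.2187  0.012 ]
[0.5373 0.147  0.012 ]
```

```bash
cat >> h.py <<'E'
def tgt(s,pos,closing_yaw,flip=False,tilt=0):
    """deltas to grasp-point pos with tool y down, tool z (closing) along yaw; pos = grasp point world"""
    z=np.array([np.cos(closing_yaw),np.sin(closing_yaw),0]); 
    y=np.array([0,0,-1.]); x=np.cross(y,z); Rt=np.stack([x,y,z],1)
    R0=Ro.from_quat(s["eef_rot"]).as_matrix()
    tcp=np.array(pos)-Rt@np.array([0,.147,0])
    d=R0.T@(tcp-s["tool_pos"]); w=Ro.from_matrix(R0.T@Rt).as_rotvec()
    return d.round(4),(w/np.radians(45)).round(3),tcp.round(4)
def grasp(s):
    return s["tool_pos"]+Ro.from_quat(s["eef_rot"]).apply([0,.147,0])
E
python3 - <<'E'
from plant import r
from h import *
s=r.get_state(); print(Ro.from_quat(s["eef_rot"]).as_matrix().round(3), grasp(s))
for yaw in (np.pi/2+.02,-np.pi/2+.02): print(tgt(s,[.594,.087,.26],yaw))
c=r.get_calibration('wrist'); R=np.array(c['R']); o=-R.T@c['t']; R0=Ro.from_quat(s["eef_rot"]).as_matrix()
print('cam in tool',R0.T@(o-s['tool_pos']), (R@R0).round(3))
E
```

```text
[[ 0.973 -0.     0.232]
 [-0.232 -0.001  0.973]
 [ 0.    -1.    -0.001]] [0.14469895 0.60758301 0.25712902]
(array([ 0.5577, -0.0023, -0.4026]), array([ 0.002, -0.323, -0.   ]), array([0.594, 0.087, 0.407]))
(array([ 0.5577, -0.0023, -0.4026]), array([0.000e+00, 3.677e+00, 2.000e-03]), array([0.594, 0.087, 0.407]))
cam in tool [-8.23394412e-02  1.99677481e-02 -9.43079550e-05] [[-0.001 -0.     1.   ]
 [ 0.949 -0.316  0.001]
 [ 0.316  0.949  0.001]]
```

>>> arm_command([
  {"dx": 0.08,"dy": 0,"dz": -0.058,"wy": -0.1},
  {"dx": 0.12,"dy": 0,"dz": -0.087,"wy": -0.2},
  {"dx": 0.16,"dy": 0,"dz": -0.116,"wy": -0.323},
  {"dx": 0.2,"dy": 0,"dz": -0.145,"wy": -0.323},
  {"dx": 0.24,"dy": 0,"dz": -0.174,"wy": -0.323},
])

```text
invalid input at $.deltas[0]: expected keys dx, dy, dz, wx, wy, wz
```

```bash
cat > st.py <<'E'
from plant import r
from h import *
import sys
s=r.get_state(); print('t',round(s['clock'],2),'g',grasp(s).round(4),'F',s['contact_force'].round(2),'op',round(s['opening']*88,1))
R0=Ro.from_quat(s["eef_rot"]).as_matrix(); print('toolz yaw',np.arctan2(R0[1,2],R0[0,2]).round(4),'tooly',R0[:,1].round(4),'wristq',s['q'].round(2)[[0,5,6]])
if len(sys.argv)>4: print('d',*tgt(s,[float(a) for a in sys.argv[1:4]],float(sys.argv[4]))[:2])
E
python3 st.py .594 .087 .26 1.591
```

```text
t 0.15 g [0.1447 0.6076 0.2571] F [ 0.47  0.46 -0.74] op 87.8
toolz yaw 1.3371 tooly [-2.0e-04 -1.3e-03 -1.0e+00] wristq [-1.3   0.9  -0.22]
d [ 0.5577 -0.0023 -0.4026] [ 0.002 -0.323 -0.   ]
```

>>> arm_command([
  {"dx": 0.558,"dy": 0,"dz": -0.403,"wx": 0,"wy": -0.323,"wz": 0},
  {"dx": 0.558,"dy": 0,"dz": -0.403,"wx": 0,"wy": -0.323,"wz": 0},
  {"dx": 0.558,"dy": 0,"dz": -0.403,"wx": 0,"wy": -0.323,"wz": 0},
  {"dx": 0.558,"dy": 0,"dz": -0.403,"wx": 0,"wy": -0.323,"wz": 0},
  {"dx": 0.558,"dy": 0,"dz": -0.403,"wx": 0,"wy": -0.323,"wz": 0},
])

```text
clock: 0.65
tool_pos: [0.3091, 0.4169, 0.4046]
eef_rot: [0.707, 0.007, -0.007, -0.707]
contact_force: [1.4, 0.8, -0.7]
opening: 0.998
```

```bash
python3 st.py .594 .087 .26 1.591
```

```text
t 0.65 g [0.3091 0.4169 0.2576] F [ 1.39  0.79 -0.67] op 87.8
toolz yaw 1.5909 tooly [-0.e+00 -2.e-04 -1.e+00] wristq [-0.83  0.74  0.33]
d [ 0.2782 -0.0023 -0.3356] [ 0. -0. -0.]
```

>>> arm_command([
  {"dx": 0.278,"dy": 0,"dz": -0.336,"wx": 0,"wy": 0,"wz": 0},
  {"dx": 0.278,"dy": 0,"dz": -0.336,"wx": 0,"wy": 0,"wz": 0},
  {"dx": 0.278,"dy": 0,"dz": -0.336,"wx": 0,"wy": 0,"wz": 0},
  {"dx": 0.278,"dy": 0,"dz": -0.336,"wx": 0,"wy": 0,"wz": 0},
  {"dx": 0.278,"dy": 0,"dz": -0.336,"wx": 0,"wy": 0,"wz": 0},
])

```text
clock: 1.15
tool_pos: [0.4722, 0.2275, 0.4047]
eef_rot: [-0.707, -0.007, 0.007, 0.707]
contact_force: [0.7, 0.7, 0.1]
opening: 0.998
```

>>> arm_command([
  {"dx": 0.12,"dy": 0,"dz": -0.145,"wx": 0,"wy": 0,"wz": 0},
  {"dx": 0.12,"dy": 0,"dz": -0.145,"wx": 0,"wy": 0,"wz": 0},
  {"dx": 0.12,"dy": 0,"dz": -0.145,"wx": 0,"wy": 0,"wz": 0},
  {"dx": 0.12,"dy": 0,"dz": -0.145,"wx": 0,"wy": 0,"wz": 0},
  {"dx": 0.12,"dy": 0,"dz": -0.145,"wx": 0,"wy": 0,"wz": 0},
])

```text
clock: 1.65
tool_pos: [0.5972, 0.0798, 0.4039]
eef_rot: [0.709, 0.004, -0.003, -0.706]
contact_force: [-0.4, -0.0, -0.4]
opening: 1.003
```

```bash
python3 st.py .594 .087 .26 1.591
cat > pic.py <<'E'
from plant import r
from h import *
import sys,pickle
n,f=sys.argv[1:3]; c=r.get_calibration(n); im=r.snapshot(n); cv2.imwrite(f'pics/{f}.png',im[:,:,::-1]); pickle.dump(c,open(f'pics/{f}.pkl','wb'))
E
python3 pic.py wrist w1
```

```text
t 1.65 g [0.5974 0.0792 0.2569] F [-0.36 -0.03 -0.44] op 88.3
toolz yaw 1.5799 tooly [ 0.0019 -0.0042 -1.    ] wristq [-0.02  0.88  1.12]
d [-0.0031 -0.0032  0.0072] [ 0.005 -0.014  0.002]
```

View pics/w1.png

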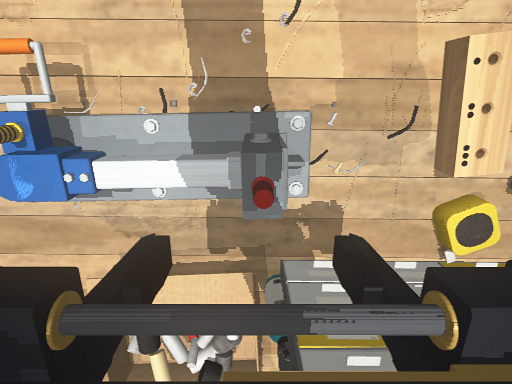

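Run:
```python
from h import *
t=cv2.imread('pics/w1.png')
a=cv2.resize(t[130:220,230:310],None,fx=6,fy=6,interpolation=cv2.INTER_CUBIC)
b=cv2.resize(t[20:200,435:512],None,fx=3,fy=3,interpolation=cv2.INTER_CUBIC)
cv2.imwrite('pics/w1a.png',np.hstack([a,b]) if a.shape[0]==b.shape[0] else a); print(a.shape,b.shape)
```

```text
(540, 480, 3) (540, 231, 3)
```

View pics/w1a.png

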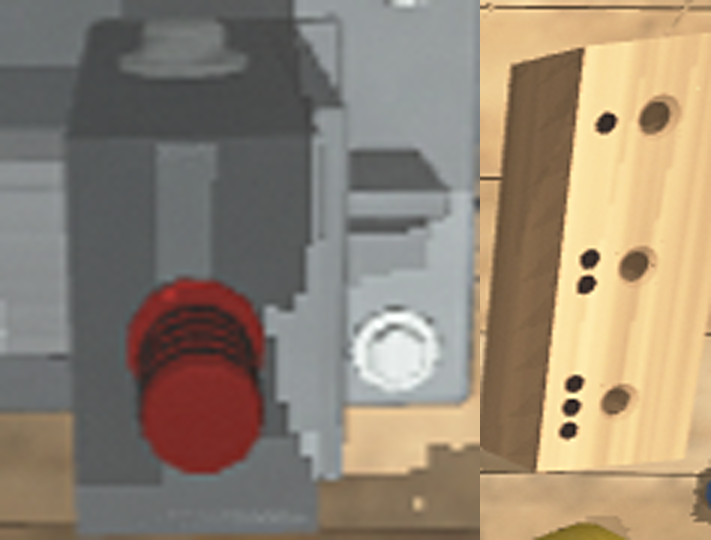

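Run:
```python
from h import *
import pickle
c=pickle.load(open('pics/w1.pkl','rb'))
print('red top',plane(c,263.1,198.4,.167),'collar',plane(c,262.2,187,.137))
P=[plane(c,u,v,.042) for u,v in [(493.9,58),(486.9,107.7),(480.5,152.7)]]
for p in P: print('hole',p)
d=P[2]-P[0]; print(np.hypot(*d[:2]),np.arctan2(d[1],d[0]))
# yellow top mask (partial?) , base corners
for n,u,v,z in [('fork FL',230+73/6,130+137/6,.134),('fork FR',230+310/6,130+137/6,.134),('fork BL',230+76/6,130+484/6,.134)]: print(n,plane(c,u,v,z))
```

```text
red top [0.59290352 0.0875186  0.167     ] collar [0.59337134 0.08771148 0.137     ]
hole [0.48093946 0.32758658 0.042     ]
hole [0.53047501 0.333073   0.042     ]
hole [0.57982453 0.33846845 0.042     ]
0.09948202643563339 0.1096046237544739
fork FL [0.56462742 0.07048228 0.134     ]
fork FR [0.56426245 0.10340266 0.134     ]
fork BL [0.61658493 0.07094067 0.134     ]
```

```bash
python3 st.py .593 .0876 .159 1.591
```

```text
t 1.7 g [0.5953 0.0831 0.257 ] F [-0.23  0.45 -0.19] op 87.8
toolz yaw 1.5843 tooly [-1.0e-04 -1.4e-03 -1.0e+00] wristq [-0.02  0.88  1.12]
d [-0.0023  0.0979  0.0045] [ 0.002 -0.009 -0.   ]
```

>>> arm_command([
  {"dx": 0,"dy": 0.03,"dz": 0,"wx": 0,"wy": 0,"wz": 0},
  {"dx": 0,"dy": 0.05,"dz": 0,"wx": 0,"wy": 0,"wz": 0},
  {"dx": 0,"dy": 0.05,"dz": 0,"wx": 0,"wy": 0,"wz": 0},
  {"dx": 0,"dy": 0.05,"dz": 0,"wx": 0,"wy": 0,"wz": 0},
  {"dx": 0,"dy": 0.05,"dz": 0,"wx": 0,"wy": 0,"wz": 0},
], claw=0.0)

```text
clock: 2.2
tool_pos: [0.5942, 0.0876, 0.356]
eef_rot: [-0.707, -0.008, 0.007, 0.707]
contact_force: [-0.1, 0.3, -0.4]
opening: 0.574
```

```bash
python3 st.py .593 .0876 .159 1.591
```

```text
t 2.2 g [0.5945 0.0877 0.209 ] F [-0.11  0.31 -0.39] op 50.5
toolz yaw 1.5918 tooly [ 1.9e-03  9.0e-04 -1.0e+00] wristq [-0.04  0.77  1.09]
d [-0.0013  0.05    0.    ] [-0.001  0.001  0.002]
```

>>> arm_command([
  {"dx": -0.001,"dy": 0.02,"dz": 0,"wx": 0,"wy": 0,"wz": 0},
  {"dx": -0.001,"dy": 0.04,"dz": 0,"wx": 0,"wy": 0,"wz": 0},
  {"dx": -0.001,"dy": 0.05,"dz": 0,"wx": 0,"wy": 0,"wz": 0},
  {"dx": -0.001,"dy": 0.05,"dz": 0,"wx": 0,"wy": 0,"wz": 0},
  {"dx": -0.001,"dy": 0.05,"dz": 0,"wx": 0,"wy": 0,"wz": 0},
], claw=-0.2)

```text
clock: 2.7
tool_pos: [0.5934, 0.0869, 0.3056]
eef_rot: [-0.707, -0.008, 0.007, 0.707]
contact_force: [0.2, -0.2, -0.3]
opening: 0.399
```

```bash
python3 st.py .593 .0876 .159 1.591; python3 pic.py side s2;python3 pic.py wrist w2
python3 - <<'E'
import cv2,numpy as np
s=cv2.imread('pics/s2.png');w=cv2.imread('pics/w2.png')
a=cv2.resize(s[100:220,220:340],(384,384));cv2.imwrite('pics/m.png',np.hstack([a,w[:,50:440]]))
E
```

```text
t 2.7 g [0.5936 0.087  0.1586] F [ 0.23 -0.19 -0.27] op 35.1
toolz yaw 1.5908 tooly [ 1.4e-03  5.0e-04 -1.0e+00] wristq [-0.06  0.67  1.06]
d [-0.0004 -0.0004  0.0007] [-0.001 -0.     0.002]
```

View pics/m.png

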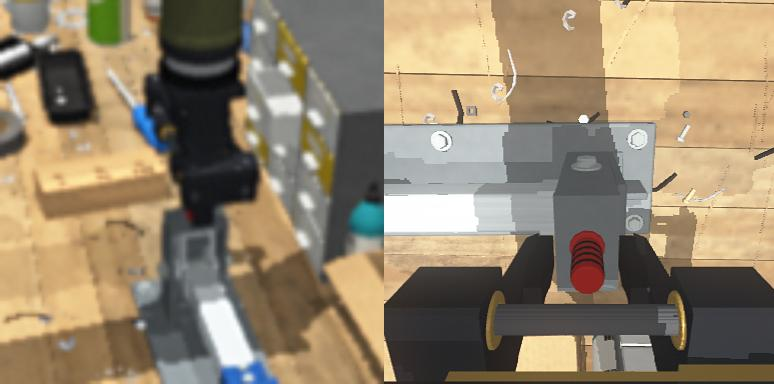

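The wrist view shows the red pin centred between the fingers, around (588,260) in the montage, so I'll close.

>>> arm_command([
  {"dx": 0,"dy": 0,"dz": 0,"wx": 0,"wy": 0,"wz": 0},
  {"dx": 0,"dy": 0,"dz": 0,"wx": 0,"wy": 0,"wz": 0},
  {"dx": 0,"dy": 0,"dz": 0,"wx": 0,"wy": 0,"wz": 0},
  {"dx": 0,"dy": 0,"dz": 0,"wx": 0,"wy": 0,"wz": 0},
  {"dx": 0,"dy": 0,"dz": 0,"wx": 0,"wy": 0,"wz": 0},
], claw=-1, grip_force=25)

```text
clock: 3.3
tool_pos: [0.5932, 0.0868, 0.3051]
eef_rot: [-0.707, -0.007, 0.007, 0.707]
contact_force: [-0.3, -0.3, 4.1]
opening: 0.166
```

```bash
python3 st.py .593 .0876 .159 1.591
```

```text
t 3.3 g [0.5933 0.0868 0.1581] F [-0.33 -0.3   4.08] op 14.6
toolz yaw 1.5907 tooly [ 7.e-04  3.e-04 -1.e+00] wristq [-0.06  0.67  1.06]
d [-0.0002 -0.0009  0.0008] [-0.    -0.     0.001]
```

>>> arm_command([
  {"dx": 0,"dy": -0.01,"dz": 0.0,"wx": 0,"wy": 0,"wz": 0},
  {"dx": 0,"dy": -0.025,"dz": 0,"wx": 0,"wy": 0,"wz": 0},
  {"dx": 0,"dy": -0.045,"dz": 0,"wx": 0,"wy": 0,"wz": 0},
  {"dx": 0,"dy": -0.065,"dz": 0,"wx": 0,"wy": 0,"wz": 0},
  {"dx": 0,"dy": -0.08,"dz": 0,"wx": 0,"wy": 0,"wz": 0},
])

```text
clock: 3.8
tool_pos: [0.593, 0.0865, 0.3863]
eef_rot: [-0.707, -0.007, 0.007, 0.707]
contact_force: [0.9, -0.3, -1.2]
opening: 0.172
```

```bash
python3 st.py .481 .3276 .16 1.68; python3 pic.py wrist w3
```

```text
t 3.8 g [0.5931 0.0865 0.2393] F [ 0.88 -0.31 -1.18] op 15.2
toolz yaw 1.5906 tooly [ 6.e-04  0.e+00 -1.e+00] wristq [-0.03  0.84  1.1 ]
d [-0.1073  0.0792  0.2432] [ 0.    -0.114  0.001]
```

View pics/w3.png

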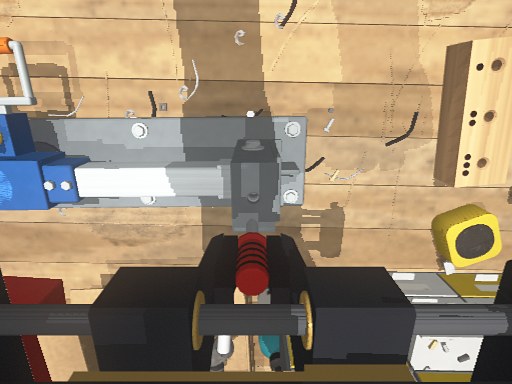

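>>> arm_command([
  {"dx": -0.02,"dy": 0.01,"dz": 0.044,"wx": 0,"wy": -0.05,"wz": 0},
  {"dx": -0.04,"dy": 0.02,"dz": 0.088,"wx": 0,"wy": -0.114,"wz": 0},
  {"dx": -0.06,"dy": 0.04,"dz": 0.132,"wx": 0,"wy": -0.114,"wz": 0},
  {"dx": -0.08,"dy": 0.06,"dz": 0.176,"wx": 0,"wy": -0.114,"wz": 0},
  {"dx": -0.098,"dy": 0.079,"dz": 0.22,"wx": 0,"wy": -0.114,"wz": 0},
])

```text
clock: 4.35
tool_pos: [0.4918, 0.3008, 0.3071]
eef_rot: [0.706, 0.038, -0.039, -0.706]
contact_force: [0.7, 0.2, -0.7]
opening: 0.172
```

```bash
python3 st.py .481 .3276 .13 1.68
```

```text
t 4.35 g [0.4917 0.3007 0.1601] F [ 0.69  0.18 -0.72] op 15.1
toolz yaw 1.6798 tooly [-4.e-04 -6.e-04 -1.e+00] wristq [-0.47  0.62  0.74]
d [-0.0078  0.0301  0.0278] [ 0.001 -0.    -0.001]
```

>>> arm_command([
  {"dx": -0.008,"dy": 0.01,"dz": 0.02,"wx": 0,"wy": 0,"wz": 0},
  {"dx": -0.008,"dy": 0.02,"dz": 0.02,"wx": 0,"wy": 0,"wz": 0},
  {"dx": -0.008,"dy": 0.025,"dz": 0.02,"wx": 0,"wy": 0,"wz": 0},
  {"dx": -0.008,"dy": 0.025,"dz": 0.02,"wx": 0,"wy": 0,"wz": 0},
  {"dx": -0.008,"dy": 0.025,"dz": 0.02,"wx": 0,"wy": 0,"wz": 0},
])

```text
clock: 4.85
tool_pos: [0.4839, 0.3169, 0.2831]
eef_rot: [0.706, 0.038, -0.037, -0.706]
contact_force: [0.4, -0.4, -0.3]
opening: 0.174
```

```bash
python3 pic.py wrist w4; python3 pic.py side s4; python3 st.py .481 .3276 .11 1.68;python3 - <<'E'
import cv2,numpy as np
s=cv2.imread('pics/s4.png');w=cv2.imread('pics/w4.png')
a=cv2.resize(s[80:200,210:330],(384,384),interpolation=cv2.INTER_CUBIC);cv2.imwrite('pics/m.png',np.hstack([a,w[:,70:470]]))
E
```

```text
t 4.95 g [0.4838 0.3176 0.1364] F [ 0.24 -0.37 -1.49] op 15.3
toolz yaw 1.6779 tooly [ 1.1e-03  1.0e-04 -1.0e+00] wristq [-0.51  0.57  0.7 ]
d [-0.0016  0.0264  0.0103] [ 0.    -0.003  0.001]
```

View pics/m.png

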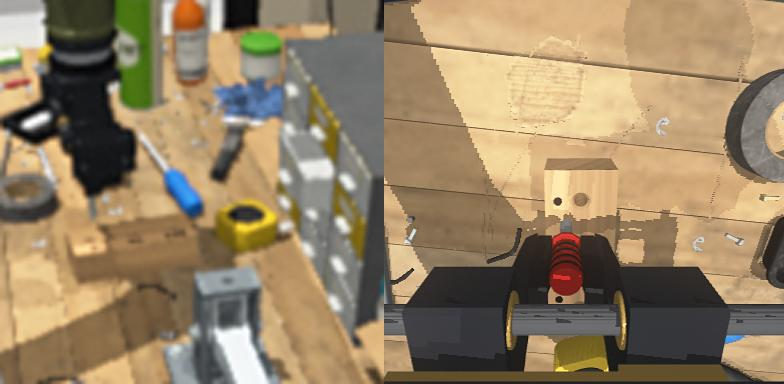

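Run:
```python
from h import *
import pickle
c=pickle.load(open('pics/w4.pkl','rb')); print('hole1',plane(c,267,200,.042))
w=cv2.imread('pics/w4.png'); cv2.imwrite('pics/w4z.png',cv2.resize(w[150:310,190:330],None,fx=4,fy=4,interpolation=cv2.INTER_CUBIC))
for X in ([.4838,.3176,.1364-.060],[.4838,.3176,.1364+.009]): print(proj(c,X))
```

```text
hole1 [0.48112315 0.32837154 0.042     ]
[252.97769902 219.73333314]
[253.46361002 281.26677868]
```

View pics/w4z.png

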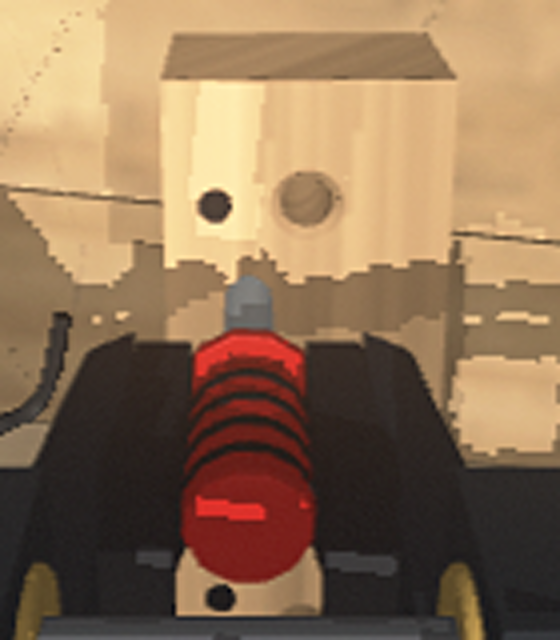

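>>> arm_command([
  {"dx": -0.002,"dy": 0.005,"dz": 0.011,"wx": 0,"wy": 0,"wz": 0},
  {"dx": -0.002,"dy": 0.015,"dz": 0.011,"wx": 0,"wy": 0,"wz": 0},
  {"dx": -0.002,"dy": 0.023,"dz": 0.011,"wx": 0,"wy": 0,"wz": 0},
  {"dx": -0.002,"dy": 0.023,"dz": 0.011,"wx": 0,"wy": 0,"wz": 0},
  {"dx": -0.002,"dy": 0.023,"dz": 0.011,"wx": 0,"wy": 0,"wz": 0},
])

```text
clock: 5.45
tool_pos: [0.4794, 0.3292, 0.2593]
eef_rot: [0.706, 0.038, -0.039, -0.706]
contact_force: [-0.6, -0.9, -0.3]
opening: 0.17
```

```bash
python3 pic.py wrist w5;  python3 st.py .481 .328 .066 1.68;python3 - <<'E'
import cv2,numpy as np
w=cv2.imread('pics/w5.png'); cv2.imwrite('pics/w5z.png',cv2.resize(w[150:310,190:330],None,fx=4,fy=4,interpolation=cv2.INTER_CUBIC))
E
```

```text
t 5.5 g [0.4796 0.3293 0.1127] F [ 0.11 -0.01 -0.25] op 14.6
toolz yaw 1.6801 tooly [-1.e-04 -3.e-04 -1.e+00] wristq [-0.54  0.53  0.67]
d [ 0.0013  0.0467 -0.0014] [ 0.  0. -0.]
```

View pics/w5z.png

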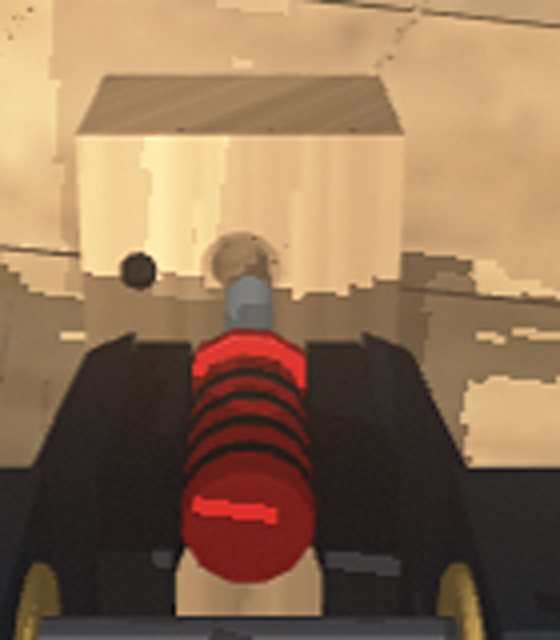

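Run:
```python
from h import *
import pickle
c=pickle.load(open('pics/w5.pkl','rb')); print('hole1',plane(c,250.6,214.1,.042)); print('tip',plane(c,251.6,220.,.0527), proj(c,[.4796,.3293,.0527]))
```

```text
hole1 [0.47953197 0.32833699 0.042     ]
tip [0.47926331 0.32902462 0.0527    ] [251.95273787 220.50027741]
```

>>> arm_command([
  {"dx": 0.001,"dy": 0.005,"dz": -0.001,"wx": 0,"wy": 0,"wz": 0},
  {"dx": 0.001,"dy": 0.01,"dz": -0.001,"wx": 0,"wy": 0,"wz": 0},
  {"dx": 0.001,"dy": 0.015,"dz": -0.001,"wx": 0,"wy": 0,"wz": 0},
  {"dx": 0.001,"dy": 0.02,"dz": -0.001,"wx": 0,"wy": 0,"wz": 0},
  {"dx": 0.001,"dy": 0.025,"dz": -0.001,"wx": 0,"wy": 0,"wz": 0},
])

```text
clock: 6.0
tool_pos: [0.4806, 0.3286, 0.2344]
eef_rot: [0.706, 0.039, -0.039, -0.706]
contact_force: [0.1, 0.1, -0.6]
opening: 0.171
```

```bash
python3 st.py .481 .328 .066 1.68
```

```text
t 6.0 g [0.4805 0.3286 0.0874] F [ 0.07  0.06 -0.64] op 15.0
toolz yaw 1.6804 tooly [-2.e-04 -0.e+00 -1.e+00] wristq [-0.55  0.48  0.66]
d [ 0.0004  0.0214 -0.0006] [-0.  0. -0.]
```

Grasp z is 0.087, so the tip is at 0.027, inside the hole without contact. I'll push on down.

>>> arm_command([
  {"dx": 0,"dy": 0.006,"dz": 0,"wx": 0,"wy": 0,"wz": 0},
  {"dx": 0,"dy": 0.012,"dz": 0,"wx": 0,"wy": 0,"wz": 0},
  {"dx": 0,"dy": 0.017,"dz": 0,"wx": 0,"wy": 0,"wz": 0},
  {"dx": 0,"dy": 0.021,"dz": 0,"wx": 0,"wy": 0,"wz": 0},
  {"dx": 0,"dy": 0.022,"dz": 0,"wx": 0,"wy": 0,"wz": 0},
])

```text
clock: 6.5
tool_pos: [0.4806, 0.3286, 0.213]
eef_rot: [0.706, 0.039, -0.039, -0.706]
contact_force: [-1.5, -1.6, 9.8]
opening: 0.173
```

```bash
python3 st.py .481 .328 .066 1.68
```

```text
t 6.5 g [0.4806 0.3285 0.066 ] F [-1.5  -1.56  9.8 ] op 15.3
toolz yaw 1.6802 tooly [-1.e-04 -3.e-04 -1.e+00] wristq [-0.56  0.44  0.65]
d [ 0.0004  0.     -0.0006] [ 0.  0. -0.]
```

Collar contact came at the expected height, with 10 N, so I'll release.

>>> arm_command([
  {"dx": 0,"dy": 0,"dz": 0,"wx": 0,"wy": 0,"wz": 0},
  {"dx": 0,"dy": 0,"dz": 0,"wx": 0,"wy": 0,"wz": 0},
  {"dx": 0,"dy": 0,"dz": 0,"wx": 0,"wy": 0,"wz": 0},
  {"dx": 0,"dy": -0.02,"dz": 0,"wx": 0,"wy": 0,"wz": 0},
  {"dx": 0,"dy": -0.05,"dz": 0,"wx": 0,"wy": 0,"wz": 0},
], claw=0)

```text
clock: 7.0
tool_pos: [0.4801, 0.3281, 0.2619]
eef_rot: [0.707, 0.038, -0.04, -0.705]
contact_force: [0.1, 0.9, 0.4]
opening: 0.501
```

>>> arm_command([
  {"dx": 0,"dy": -0.05,"dz": -0.01,"wx": 0,"wy": 0,"wz": 0},
  {"dx": 0.01,"dy": -0.09,"dz": -0.03,"wx": 0,"wy": 0.05,"wz": 0},
  {"dx": 0.015,"dy": -0.1,"dz": -0.07,"wx": 0,"wy": 0.114,"wz": 0},
  {"dx": 0.025,"dy": -0.1,"dz": -0.11,"wx": 0,"wy": 0.114,"wz": 0},
  {"dx": 0.03,"dy": -0.1,"dz": -0.15,"wx": 0,"wy": 0.114,"wz": 0},
])

```text
clock: 7.5
tool_pos: [0.5276, 0.1813, 0.3637]
eef_rot: [-0.707, -0.008, 0.006, 0.707]
contact_force: [0.6, 0.1, -0.8]
opening: 0.498
```

```bash
python3 pic.py wrist w6; python3 pic.py side s6;python3 st.py .555 -.162 .2 1.591;python3 - <<'E'
import cv2,numpy as np
s=cv2.imread('pics/s6.png');w=cv2.imread('pics/w6.png')
a=cv2.resize(s[130:194,220:284],(384,384),interpolation=cv2.INTER_CUBIC);cv2.imwrite('pics/m.png',np.hstack([a,w[:,:400]]))
E
```

```text
t 7.6 g [0.5287 0.1745 0.2157] F [-0.08 -0.99 -0.16] op 44.1
toolz yaw 1.5801 tooly [ 4.0e-04 -6.1e-03 -1.0e+00] wristq [-0.22  0.71  0.89]
d [ 0.0232  0.0177 -0.3375] [ 0.008 -0.014  0.   ]
```

View pics/m.png

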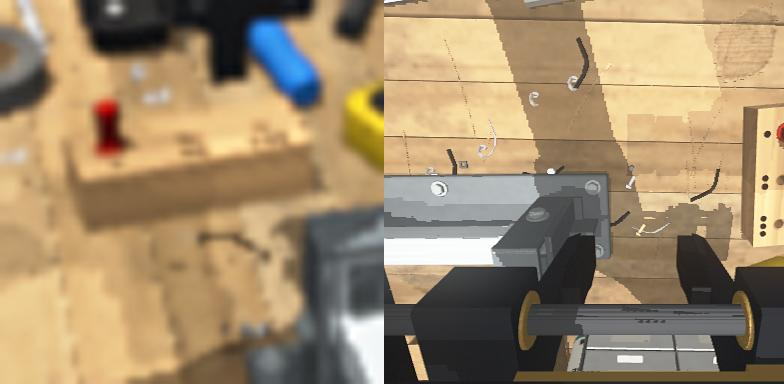

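The side view shows the red pin upright with its collar on the rack at hole 1. Next is the yellow pin.

>>> arm_command([
  {"dx": 0.023,"dy": 0.01,"dz": -0.338,"wx": 0,"wy": 0,"wz": 0},
  {"dx": 0.023,"dy": 0.01,"dz": -0.338,"wx": 0,"wy": 0,"wz": 0},
  {"dx": 0.023,"dy": 0.01,"dz": -0.338,"wx": 0,"wy": 0,"wz": 0},
  {"dx": 0.023,"dy": 0.01,"dz": -0.338,"wx": 0,"wy": 0,"wz": 0},
  {"dx": 0.023,"dy": 0.01,"dz": -0.338,"wx": 0,"wy": 0,"wz": 0},
])

```text
clock: 8.1
tool_pos: [0.5488, -0.0674, 0.3555]
eef_rot: [-0.707, -0.008, 0.007, 0.707]
contact_force: [1.2, -0.5, 0.2]
opening: 0.495
```

```bash
python3 st.py .557 -.162 .2 1.591
```

```text
t 8.1 g [ 0.5488 -0.0674  0.2085] F [ 1.18 -0.53  0.17] op 43.5
toolz yaw 1.5917 tooly [ 3.e-04  5.e-04 -1.e+00] wristq [0.25 0.69 1.3 ]
d [ 0.0062  0.0084 -0.0947] [-0.001  0.001  0.   ]
```

>>> arm_command([
  {"dx": 0.006,"dy": 0.008,"dz": -0.045,"wx": 0,"wy": 0,"wz": 0},
  {"dx": 0.006,"dy": 0.008,"dz": -0.085,"wx": 0,"wy": 0,"wz": 0},
  {"dx": 0.006,"dy": 0.008,"dz": -0.085,"wx": 0,"wy": 0,"wz": 0},
  {"dx": 0.006,"dy": 0.008,"dz": -0.085,"wx": 0,"wy": 0,"wz": 0},
  {"dx": 0.006,"dy": 0.008,"dz": -0.085,"wx": 0,"wy": 0,"wz": 0},
])

```text
clock: 8.6
tool_pos: [0.5567, -0.149, 0.3476]
eef_rot: [-0.706, -0.008, 0.008, 0.708]
contact_force: [0.1, -0.1, 0.1]
opening: 0.499
```

```bash
python3 pic.py wrist w7; python3 st.py .557 -.162 .2 1.591
```

```text
t 8.65 g [ 0.5568 -0.1485  0.2006] F [-0.79  0.73 -0.51] op 44.0
toolz yaw 1.5941 tooly [ 3.0e-04  1.5e-03 -1.0e+00] wristq [0.39 0.72 1.44]
d [-0.      0.0006 -0.0132] [-0.002  0.004  0.   ]
```

View pics/w7.png

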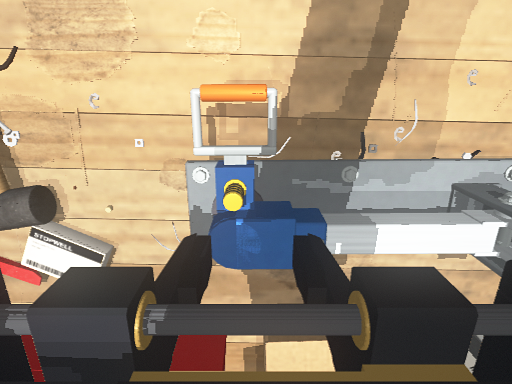

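Run:
```python
from h import *
w=cv2.imread('pics/w7.png'); cv2.imwrite('pics/w7z.png',cv2.resize(w[75:225,180:290],None,fx=5,fy=5,interpolation=cv2.INTER_CUBIC)[:, :])
```

```text
(no output)
```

View pics/w7z.png

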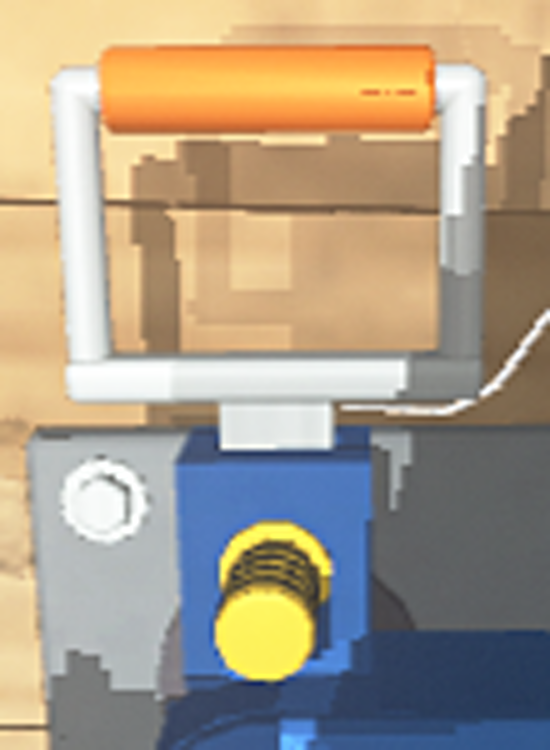

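Run:
```python
from h import *
import pickle
c=pickle.load(open('pics/w7.pkl','rb'))
f=lambda x,y,z: plane(c,180+x/5-.4,75+y/5-.4,z).round(4)
print('top',f(265,631,.107),'collar',f(274,576,.077))
a,b=f(101,88,.0585),f(433,90,.0585); print('handle',(a+b)/2,a,b)
print('ends yaw',np.arctan2(b[0]-a[0],b[1]-a[1]))
R=np.array([.593,.0876]);
for Y in ([.557,-.162],):
    for yaw in (0.0,.01,.02,.03):
        Rm=np.array([[np.cos(yaw),-np.sin(yaw)],[np.sin(yaw),np.cos(yaw)]])
        o=R-Rm@[0,.13]; print(yaw,'yel',o+Rm@[-.044,-.12],'han',o+Rm@[-.125,-.12])
```

```text
top [ 0.5559 -0.1634  0.107 ] collar [ 0.5567 -0.1635  0.077 ]
handle [ 0.4763 -0.1661  0.0585] [ 0.4768 -0.1941  0.0585] [ 0.4758 -0.1381  0.0585]
ends yaw -0.01785524513955253
0.0 yel [ 0.549  -0.1624] han [ 0.468  -0.1624]
0.01 yel [ 0.55150216 -0.16282749] han [ 0.47050621 -0.16363748]
0.02 yel [ 0.55400847 -0.16322994] han [ 0.47302467 -0.16484984]
0.03 yel [ 0.55651867 -0.16360731] han [ 0.47555512 -0.16603695]
```

```bash
python3 st.py .5545 -.1634 .098 1.596
```

```text
t 8.65 g [ 0.5568 -0.1485  0.2006] F [-0.79  0.73 -0.51] op 44.0
toolz yaw 1.5941 tooly [ 3.0e-04  1.5e-03 -1.0e+00] wristq [0.39 0.72 1.44]
d [-0.0026  0.1026 -0.0147] [-0.002 -0.002  0.   ]
```

>>> arm_command([
  {"dx": -0.002,"dy": 0.02,"dz": -0.011,"wx": 0,"wy": 0,"wz": 0},
  {"dx": -0.002,"dy": 0.05,"dz": -0.011,"wx": 0,"wy": 0,"wz": 0},
  {"dx": -0.002,"dy": 0.05,"dz": -0.011,"wx": 0,"wy": 0,"wz": 0},
  {"dx": -0.002,"dy": 0.05,"dz": -0.011,"wx": 0,"wy": 0,"wz": 0},
  {"dx": -0.002,"dy": 0.05,"dz": -0.011,"wx": 0,"wy": 0,"wz": 0},
])

```text
clock: 9.15
tool_pos: [0.5554, -0.161, 0.2988]
eef_rot: [-0.707, -0.008, 0.007, 0.707]
contact_force: [0.6, 0.2, 0.1]
opening: 0.498
```

```bash
python3 pic.py wrist w8; python3 st.py .5545 -.1634 .098 1.596
```

```text
t 9.2 g [ 0.5558 -0.1613  0.1519] F [ 0.72 -0.66  0.2 ] op 44.4
toolz yaw 1.5919 tooly [ 0.0025  0.     -1.    ] wristq [0.39 0.62 1.42]
d [-0.0011  0.0539 -0.0021] [ 0.    -0.005  0.003]
```

View pics/w8.png

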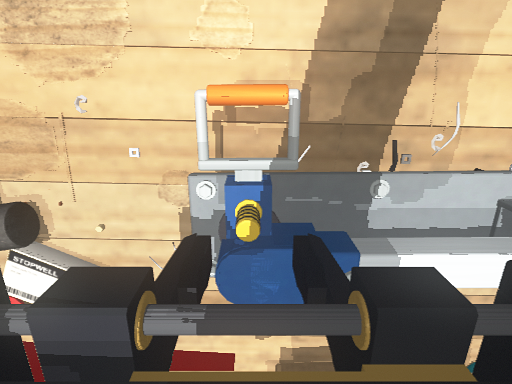

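>>> arm_command([
  {"dx": -0.001,"dy": 0.015,"dz": -0.002,"wx": 0,"wy": 0,"wz": 0},
  {"dx": -0.001,"dy": 0.035,"dz": -0.002,"wx": 0,"wy": 0,"wz": 0},
  {"dx": -0.001,"dy": 0.05,"dz": -0.002,"wx": 0,"wy": 0,"wz": 0},
  {"dx": -0.001,"dy": 0.054,"dz": -0.002,"wx": 0,"wy": 0,"wz": 0},
  {"dx": -0.001,"dy": 0.054,"dz": -0.002,"wx": 0,"wy": 0,"wz": 0},
])

```text
clock: 9.7
tool_pos: [0.554, -0.1639, 0.2439]
eef_rot: [-0.707, -0.007, 0.007, 0.707]
contact_force: [0.1, 0.5, 0.5]
opening: 0.501
```

```bash
python3 pic.py wrist w9; python3 st.py .5545 -.1634 .098 1.596
```

```text
t 9.75 g [ 0.5543 -0.164   0.0973] F [0.27 0.02 0.69] op 43.9
toolz yaw 1.5909 tooly [ 1.3e-03 -1.0e-04 -1.0e+00] wristq [0.37 0.51 1.39]
d [ 0.0004 -0.0007  0.0005] [ 0.    -0.006  0.002]
```

View pics/w9.png

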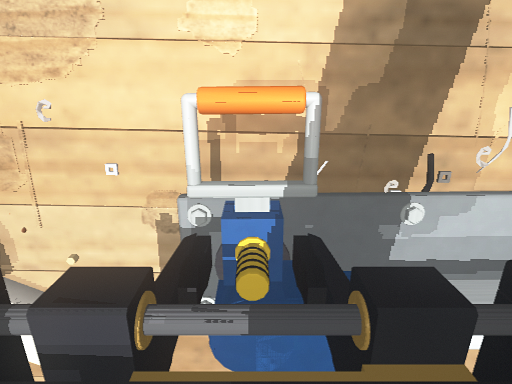

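The yellow pin is centred between the fingers at (253,270). I'll close and draw it.

>>> arm_command([
  {"dx": 0,"dy": 0,"dz": 0,"wx": 0,"wy": 0,"wz": 0},
  {"dx": 0,"dy": 0,"dz": 0,"wx": 0,"wy": 0,"wz": 0},
  {"dx": 0,"dy": 0,"dz": 0,"wx": 0,"wy": 0,"wz": 0},
  {"dx": 0,"dy": 0,"dz": 0,"wx": 0,"wy": 0,"wz": 0},
  {"dx": 0,"dy": 0,"dz": 0,"wx": 0,"wy": 0,"wz": 0},
], claw=-1, grip_force=25)

```text
clock: 10.25
tool_pos: [0.5538, -0.1641, 0.2438]
eef_rot: [0.707, 0.007, -0.007, -0.707]
contact_force: [0.4, 1.6, 3.3]
opening: 0.172
```

```bash
python3 st.py .5545 -.1634 .098 1.596
```

```text
t 10.25 g [ 0.5539 -0.1641  0.0968] F [0.42 1.62 3.26] op 15.1
toolz yaw 1.5907 tooly [ 5.e-04 -0.e+00 -1.e+00] wristq [0.37 0.51 1.39]
d [ 0.0007 -0.0012  0.0007] [ 0.    -0.007  0.001]
```

>>> arm_command([
  {"dx": 0,"dy": -0.01,"dz": 0.0,"wx": 0,"wy": 0,"wz": 0},
  {"dx": 0,"dy": -0.025,"dz": 0,"wx": 0,"wy": 0,"wz": 0},
  {"dx": 0,"dy": -0.045,"dz": 0,"wx": 0,"wy": 0,"wz": 0},
  {"dx": 0,"dy": -0.065,"dz": 0,"wx": 0,"wy": 0,"wz": 0},
  {"dx": 0,"dy": -0.1,"dz": 0,"wx": 0,"wy": 0,"wz": 0},
])

```text
clock: 10.75
tool_pos: [0.5528, -0.1641, 0.3433]
eef_rot: [-0.707, -0.006, 0.009, 0.707]
contact_force: [0.3, -0.8, -1.0]
opening: 0.171
```

```bash
python3 pic.py wrist w10; python3 st.py .5305 .333 .2 1.68
```

```text
t 10.8 g [ 0.5559 -0.1643  0.2026] F [ 0.41 -0.64  1.96] op 15.2
toolz yaw 1.5907 tooly [ 0.0067 -0.0014 -1.    ] wristq [0.42 0.72 1.46]
d [-0.0145  0.0018  0.4975] [ 0.002 -0.114  0.008]
```

View pics/w10.png

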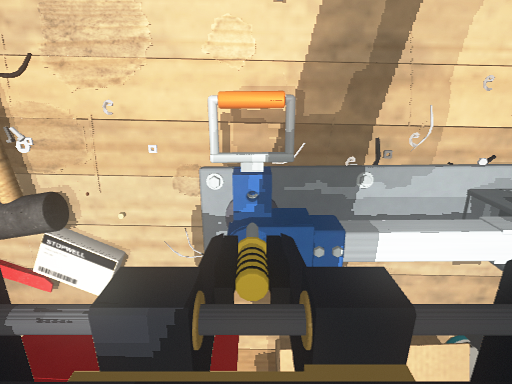

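>>> arm_command([
  {"dx": -0.004,"dy": -0.02,"dz": 0.04,"wx": 0,"wy": 0,"wz": 0},
  {"dx": -0.014,"dy": -0.03,"dz": 0.48,"wx": 0,"wy": -0.114,"wz": 0},
  {"dx": -0.014,"dy": -0.03,"dz": 0.48,"wx": 0,"wy": -0.114,"wz": 0},
  {"dx": -0.014,"dy": -0.03,"dz": 0.48,"wx": 0,"wy": -0.114,"wz": 0},
  {"dx": -0.014,"dy": -0.03,"dz": 0.48,"wx": 0,"wy": -0.114,"wz": 0},
])

```text
clock: 11.3
tool_pos: [0.5399, 0.0773, 0.3687]
eef_rot: [-0.706, -0.039, 0.038, 0.706]
contact_force: [1.8, -0.1, -1.4]
opening: 0.169
```

```bash
python3 st.py .5285 .333 .2 1.68
```

```text
t 11.3 g [0.54   0.0773 0.2217] F [ 1.79 -0.13 -1.38] op 14.9
toolz yaw 1.68 tooly [ 5.e-04  1.e-04 -1.e+00] wristq [-0.01  0.71  1.12]
d [0.0165 0.0217 0.2554] [ 0.    -0.     0.001]
```

>>> arm_command([
  {"dx": 0.016,"dy": 0.05,"dz": 0.25,"wx": 0,"wy": 0,"wz": 0},
  {"dx": 0.016,"dy": 0.05,"dz": 0.25,"wx": 0,"wy": 0,"wz": 0},
  {"dx": 0.016,"dy": 0.05,"dz": 0.25,"wx": 0,"wy": 0,"wz": 0},
  {"dx": 0.016,"dy": 0.05,"dz": 0.25,"wx": 0,"wy": 0,"wz": 0},
  {"dx": 0.016,"dy": 0.05,"dz": 0.25,"wx": 0,"wy": 0,"wz": 0},
])

```text
clock: 11.8
tool_pos: [0.5288, 0.3224, 0.3192]
eef_rot: [0.706, 0.039, -0.039, -0.706]
contact_force: [-0.2, 0.6, -0.6]
opening: 0.17
```

```bash
python3 st.py .5281 .333 .12 1.68
```

```text
t 11.8 g [0.5288 0.3224 0.1722] F [-0.2   0.65 -0.61] op 14.9
toolz yaw 1.6804 tooly [ 2.e-04 -1.e-04 -1.e+00] wristq [-0.46  0.74  0.77]
d [0.0005 0.0522 0.0106] [0. 0. 0.]
```

>>> arm_command([
  {"dx": 0,"dy": 0.02,"dz": 0.008,"wx": 0,"wy": 0,"wz": 0},
  {"dx": 0,"dy": 0.04,"dz": 0.008,"wx": 0,"wy": 0,"wz": 0},
  {"dx": 0,"dy": 0.05,"dz": 0.008,"wx": 0,"wy": 0,"wz": 0},
  {"dx": 0,"dy": 0.055,"dz": 0.008,"wx": 0,"wy": 0,"wz": 0},
  {"dx": 0,"dy": 0.055,"dz": 0.008,"wx": 0,"wy": 0,"wz": 0},
])

```text
clock: 12.3
tool_pos: [0.5286, 0.3278, 0.264]
eef_rot: [0.706, 0.038, -0.038, -0.706]
contact_force: [-0.4, -0.6, -0.8]
opening: 0.173
```

```bash
python3 pic.py wrist w11; python3 st.py .5281 .333 .065 1.68;python3 - <<'E'
from h import *
import pickle
w=cv2.imread('pics/w11.png'); cv2.imwrite('pics/w11z.png',cv2.resize(w[150:310,190:330],None,fx=4,fy=4,interpolation=cv2.INTER_CUBIC))
E
```

```text
t 12.35 g [0.5289 0.328  0.1176] F [ 0.37 -0.05 -1.38] op 15.1
toolz yaw 1.6792 tooly [ 5.e-04  2.e-04 -1.e+00] wristq [-0.48  0.63  0.74]
d [-0.0002  0.0526  0.0051] [-0.    -0.001  0.001]
```

View pics/w11z.png

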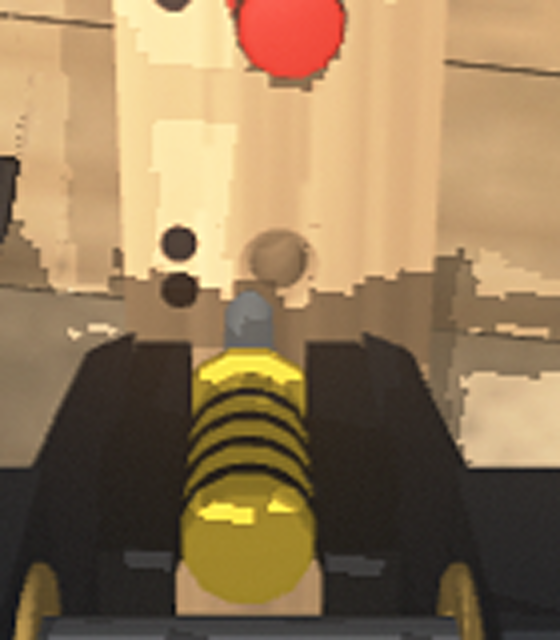

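Run:
```python
from h import *
import pickle
c=pickle.load(open('pics/w11.pkl','rb'))
f=lambda x,y,z: plane(c,190+x/4-.4,150+y/4-.4,z).round(4)
print('hole2',f(279,257,.042),'tip',f(249,300,.0588))
```

```text
hole2 [0.5298 0.3334 0.042 ] tip [0.5312 0.3281 0.0588]
```

>>> arm_command([
  {"dx": 0,"dy": 0.0,"dz": 0.005,"wx": 0,"wy": 0,"wz": 0},
  {"dx": 0,"dy": 0.006,"dz": 0.005,"wx": 0,"wy": 0,"wz": 0},
  {"dx": 0,"dy": 0.012,"dz": 0.005,"wx": 0,"wy": 0,"wz": 0},
  {"dx": 0,"dy": 0.014,"dz": 0.005,"wx": 0,"wy": 0,"wz": 0},
  {"dx": 0,"dy": 0.014,"dz": 0.005,"wx": 0,"wy": 0,"wz": 0},
])

```text
clock: 12.85
tool_pos: [0.5276, 0.3332, 0.2495]
eef_rot: [0.706, 0.038, -0.039, -0.706]
contact_force: [0.7, 0.1, -0.7]
opening: 0.173
```

```bash
python3 pic.py wrist w12; python3 st.py .5281 .333 .065 1.68;python3 - <<'E'
from h import *
import pickle
w=cv2.imread('pics/w12.png'); cv2.imwrite('pics/w12z.png',cv2.resize(w[150:310,190:330],None,fx=4,fy=4,interpolation=cv2.INTER_CUBIC))
E
```

```text
t 12.9 g [0.5277 0.3332 0.1028] F [-0.1  -0.71 -0.57] op 15.3
toolz yaw 1.6801 tooly [-4.e-04 -4.e-04 -1.e+00] wristq [-0.5   0.61  0.73]
d [ 0.0003  0.0378 -0.0003] [ 0.     0.    -0.001]
```

View pics/w12z.png

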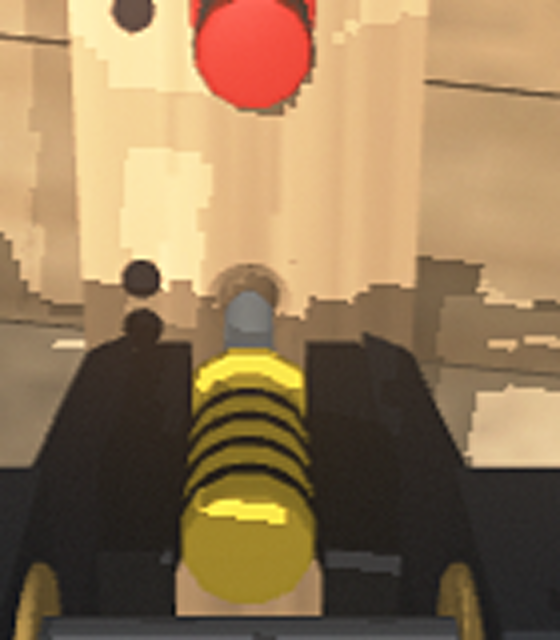

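>>> arm_command([
  {"dx": 0,"dy": 0.005,"dz": 0,"wx": 0,"wy": 0,"wz": 0},
  {"dx": 0,"dy": 0.01,"dz": 0,"wx": 0,"wy": 0,"wz": 0},
  {"dx": 0,"dy": 0.015,"dz": 0,"wx": 0,"wy": 0,"wz": 0},
  {"dx": 0,"dy": 0.02,"dz": 0,"wx": 0,"wy": 0,"wz": 0},
  {"dx": 0,"dy": 0.025,"dz": 0,"wx": 0,"wy": 0,"wz": 0},
])

```text
clock: 13.4
tool_pos: [0.5278, 0.3334, 0.2246]
eef_rot: [-0.706, -0.039, 0.039, 0.706]
contact_force: [-0.0, -1.1, -0.5]
opening: 0.174
```

```bash
python3 st.py .5281 .333 .065 1.68
```

```text
t 13.4 g [0.5278 0.3334 0.0776] F [-0.01 -1.08 -0.53] op 15.3
toolz yaw 1.6802 tooly [-2.e-04 -0.e+00 -1.e+00] wristq [-0.5   0.57  0.71]
d [ 0.0003  0.0126 -0.0004] [-0.  0. -0.]
```

>>> arm_command([
  {"dx": 0,"dy": 0.005,"dz": 0,"wx": 0,"wy": 0,"wz": 0},
  {"dx": 0,"dy": 0.009,"dz": 0,"wx": 0,"wy": 0,"wz": 0},
  {"dx": 0,"dy": 0.012,"dz": 0,"wx": 0,"wy": 0,"wz": 0},
  {"dx": 0,"dy": 0.0135,"dz": 0,"wx": 0,"wy": 0,"wz": 0},
  {"dx": 0,"dy": 0.0145,"dz": 0,"wx": 0,"wy": 0,"wz": 0},
])

```text
clock: 13.9
tool_pos: [0.5277, 0.3335, 0.2125]
eef_rot: [0.706, 0.039, -0.038, -0.706]
contact_force: [-5.2, -2.4, 20.6]
opening: 0.17
```

```bash
python3 st.py .5281 .333 .065 1.68
```

```text
t 13.9 g [0.5278 0.3334 0.0655] F [-5.23 -2.42 20.63] op 15.0
toolz yaw 1.6801 tooly [ 6.e-04 -4.e-04 -1.e+00] wristq [-0.51  0.54  0.71]
d [ 0.0003  0.0005 -0.0005] [0.001 0.    0.001]
```

>>> arm_command([
  {"dx": 0,"dy": 0,"dz": 0,"wx": 0,"wy": 0,"wz": 0},
  {"dx": 0,"dy": 0,"dz": 0,"wx": 0,"wy": 0,"wz": 0},
  {"dx": 0,"dy": 0,"dz": 0,"wx": 0,"wy": 0,"wz": 0},
  {"dx": 0,"dy": -0.02,"dz": 0,"wx": 0,"wy": 0,"wz": 0},
  {"dx": 0,"dy": -0.06,"dz": 0,"wx": 0,"wy": 0,"wz": 0},
], claw=0)

```text
clock: 14.4
tool_pos: [0.5268, 0.3326, 0.2682]
eef_rot: [0.707, 0.037, -0.041, -0.705]
contact_force: [0.9, 0.1, 0.6]
opening: 0.502
```

>>> arm_command([
  {"dx": 0,"dy": -0.04,"dz": -0.01,"wx": 0,"wy": 0,"wz": 0},
  {"dx": -0.02,"dy": -0.08,"dz": -0.03,"wx": 0,"wy": 0,"wz": 0},
  {"dx": -0.05,"dy": -0.1,"dz": -0.06,"wx": 0,"wy": 0,"wz": 0},
  {"dx": -0.07,"dy": -0.12,"dz": -0.09,"wx": 0,"wy": 0,"wz": 0},
  {"dx": -0.07,"dy": -0.12,"dz": -0.1,"wx": 0,"wy": 0,"wz": 0},
])

```text
clock: 14.9
tool_pos: [0.4677, 0.2235, 0.3927]
eef_rot: [0.707, 0.039, -0.038, -0.705]
contact_force: [0.8, 0.0, 0.4]
opening: 0.498
```

```bash
python3 pic.py wrist w13; python3 pic.py side s13;python3 st.py .476 -.166 .17 0.025;python3 - <<'E'
import cv2,numpy as np
s=cv2.imread('pics/s13.png');w=cv2.imread('pics/w13.png')
a=cv2.resize(s[130:194,220:284],(384,384),interpolation=cv2.INTER_CUBIC);cv2.imwrite('pics/m.png',np.hstack([a,w[:,112:]]))
E
```

```text
t 15.0 g [0.4699 0.2247 0.2439] F [-0.99  0.9   0.48] op 44.1
toolz yaw 1.6774 tooly [ 1.1e-03 -6.0e-04 -1.0e+00] wristq [-0.32  0.71  0.84]
d [-0.0354  0.0741 -0.3892] [-0.000e+00  2.104e+00  2.000e-03]
```

View pics/m.png

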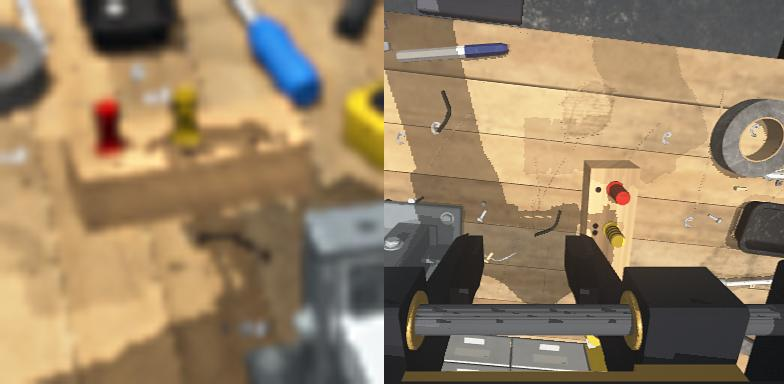

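Run:
```python
from plant import r
from h import *
import pickle
c=pickle.load(open('pics/w13.pkl','rb')); S=r.get_calibration('side')
for n,p in (('r',(.481,.328)),('y',(.5305,.333))):
    print(n,[proj(c,[*p,z]).round(1) for z in (.045,.075)],[proj(S,[*p,z]).round(1) for z in (.045,.075)])
w=cv2.imread('pics/w13.png');s=cv2.imread('pics/s13.png')
a=cv2.resize(w[150:260,300:370],None,fx=5,fy=5,interpolation=cv2.INTER_CUBIC);b=cv2.resize(s[136:166,230:266],None,fx=12,fy=12,interpolation=cv2.INTER_CUBIC)
b=cv2.copyMakeBorder(b,0,a.shape[0]-b.shape[0],0,0,cv2.BORDER_CONSTANT)
cv2.imwrite('pics/m.png',np.hstack([a,b]))
```

```text
r [array([342.3, 189.3]), array([350.4, 198.2])] [array([237.7, 153.7]), array([237.3, 146.9])]
y [array([338. , 229.1]), array([345.3, 241. ])] [array([250.4, 151.6]), array([250.1, 144.9])]
```

View pics/m.png

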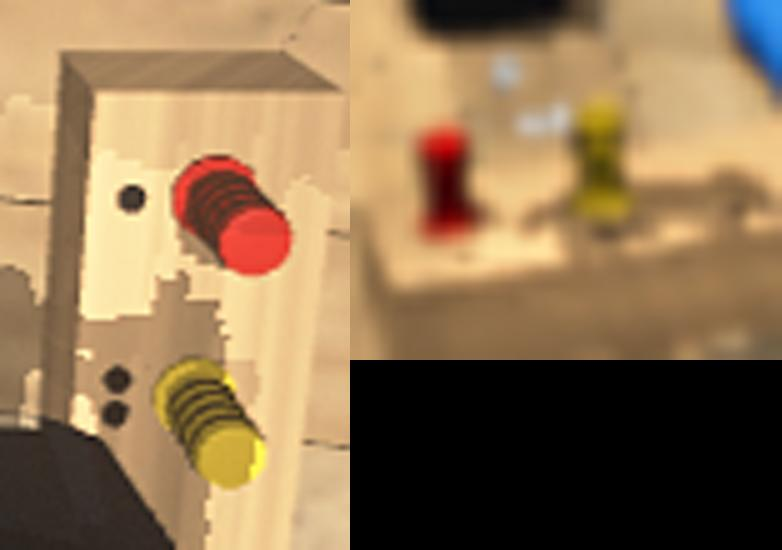

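Both pins look home, but yellow met contact about 0.7 mm early. I'll press on its top with closed fingertips as a check.

```bash
python3 st.py .5305 .333 .12 1.68
```

```text
t 15.0 g [0.4699 0.2247 0.2439] F [-0.99  0.9   0.48] op 44.1
toolz yaw 1.6774 tooly [ 1.1e-03 -6.0e-04 -1.0e+00] wristq [-0.32  0.71  0.84]
d [0.0718 0.1239 0.1013] [ 0.001 -0.003  0.001]
```

>>> arm_command([
  {"dx": 0.03,"dy": 0.0,"dz": 0.04,"wx": 0,"wy": 0,"wz": 0},
  {"dx": 0.07,"dy": 0.02,"dz": 0.07,"wx": 0,"wy": 0,"wz": 0},
  {"dx": 0.072,"dy": 0.06,"dz": 0.101,"wx": 0,"wy": 0,"wz": 0},
  {"dx": 0.072,"dy": 0.1,"dz": 0.101,"wx": 0,"wy": 0,"wz": 0},
  {"dx": 0.072,"dy": 0.11,"dz": 0.101,"wx": 0,"wy": 0,"wz": 0},
], claw=-1)

```text
clock: 15.5
tool_pos: [0.5278, 0.3362, 0.2746]
eef_rot: [0.707, 0.037, -0.043, -0.705]
contact_force: [-0.2, -0.1, 0.1]
opening: 0.07
```

>>> arm_command([
  {"dx": 0,"dy": 0.005,"dz": 0,"wx": 0,"wy": 0,"wz": 0},
  {"dx": 0,"dy": 0.005,"dz": 0,"wx": 0,"wy": 0,"wz": 0},
  {"dx": 0,"dy": 0.005,"dz": 0,"wx": 0,"wy": 0,"wz": 0},
  {"dx": 0,"dy": 0.005,"dz": 0,"wx": 0,"wy": 0,"wz": 0},
  {"dx": 0,"dy": 0.005,"dz": 0,"wx": 0,"wy": 0,"wz": 0},
])

```text
clock: 16.0
tool_pos: [0.5302, 0.3345, 0.2771]
eef_rot: [-0.706, -0.039, 0.038, 0.707]
contact_force: [0.1, 0.5, 0.2]
opening: -0.0
```

```bash
python3 st.py .5305 .333 .094 1.68
```

```text
t 16.0 g [0.5305 0.3347 0.1301] F [0.06 0.45 0.22] op -0.0
toolz yaw 1.6796 tooly [ 0.002   0.0014 -1.    ] wristq [-0.48  0.67  0.74]
d [ 0.0001  0.0361 -0.0016] [-0.001 -0.001  0.003]
```

>>> arm_command([
  {"dx": 0,"dy": 0.02,"dz": -0.0015,"wx": 0,"wy": 0,"wz": 0},
  {"dx": 0,"dy": 0.03,"dz": -0.0015,"wx": 0,"wy": 0,"wz": 0},
  {"dx": 0,"dy": 0.034,"dz": -0.0015,"wx": 0,"wy": 0,"wz": 0},
  {"dx": 0,"dy": 0.036,"dz": -0.0015,"wx": 0,"wy": 0,"wz": 0},
  {"dx": 0,"dy": 0.037,"dz": -0.0015,"wx": 0,"wy": 0,"wz": 0},
])

```text
clock: 16.5
tool_pos: [0.5299, 0.3332, 0.2414]
eef_rot: [0.706, 0.039, -0.038, -0.706]
contact_force: [-5.7, -3.8, 24.0]
opening: 0.005
```

```bash
python3 st.py .5305 .333 .094 1.68
```

```text
t 16.5 g [0.5301 0.3332 0.0944] F [-5.68 -3.78 24.02] op 0.4
toolz yaw 1.6799 tooly [ 1.2e-03 -3.0e-04 -1.0e+00] wristq [-0.49  0.6   0.72]
d [ 0.0005  0.0004 -0.0003] [ 0.001 -0.     0.001]
```

Yellow top is at 0.0754 under 24 N, so it is fully home (0.075 nominal). Now I'll go up, turn 90° and move to the handle.

>>> arm_command([
  {"dx": 0,"dy": -0.04,"dz": 0,"wx": 0,"wy": 0,"wz": 0},
  {"dx": 0,"dy": -0.08,"dz": -0.02,"wx": 0,"wy": 0.1,"wz": 0},
  {"dx": -0.01,"dy": -0.1,"dz": -0.06,"wx": 0,"wy": 0.28,"wz": 0},
  {"dx": -0.02,"dy": -0.12,"dz": -0.1,"wx": 0,"wy": 0.46,"wz": 0},
  {"dx": -0.03,"dy": -0.13,"dz": -0.14,"wx": 0,"wy": 0.64,"wz": 0},
], claw=-0.36)

```text
clock: 17.0
tool_pos: [0.5154, 0.1896, 0.3709]
eef_rot: [-0.692, 0.139, -0.141, 0.694]
contact_force: [1.3, -1.5, -0.0]
opening: 0.32
```

```bash
python3 st.py .476 -.166 .2 0.025
```

```text
t 17.0 g [0.5159 0.1899 0.2239] F [ 1.26 -1.46 -0.03] op 28.2
toolz yaw 1.172 tooly [ 0.0034  0.0017 -1.    ] wristq [-0.32  0.69  0.55]
d [ 0.1017  0.0231 -0.3431] [-5.00e-03  1.46e+00  1.00e-03]
```

>>> arm_command([
  {"dx": 0.1,"dy": 0.02,"dz": -0.34,"wx": 0,"wy": 0.19,"wz": 0},
  {"dx": 0.1,"dy": 0.02,"dz": -0.34,"wx": 0,"wy": 0.37,"wz": 0},
  {"dx": 0.1,"dy": 0.02,"dz": -0.34,"wx": 0,"wy": 0.55,"wz": 0},
  {"dx": 0.1,"dy": 0.02,"dz": -0.34,"wx": 0,"wy": 0.73,"wz": 0},
  {"dx": 0.1,"dy": 0.02,"dz": -0.34,"wx": 0,"wy": 0.9,"wz": 0},
])

```text
clock: 17.5
tool_pos: [0.4883, -0.0592, 0.355]
eef_rot: [-0.602, 0.371, -0.372, 0.602]
contact_force: [-0.6, -1.1, 0.9]
opening: 0.319
```

```bash
python3 st.py .476 -.166 .2 0.025
```

```text
t 17.5 g [ 0.4885 -0.0591  0.208 ] F [-0.59 -1.14  0.92] op 28.1
toolz yaw 0.4657 tooly [ 1.4e-03  2.0e-04 -1.0e+00] wristq [0.05 0.53 0.45]
d [ 0.0899  0.008  -0.059 ] [-0.002  0.561  0.   ]
```

>>> arm_command([
  {"dx": 0.04,"dy": 0.004,"dz": -0.026,"wx": 0,"wy": 0.19,"wz": 0},
  {"dx": 0.078,"dy": 0.008,"dz": -0.052,"wx": 0,"wy": 0.38,"wz": 0},
  {"dx": 0.083,"dy": 0.008,"dz": -0.055,"wx": 0,"wy": 0.56,"wz": 0},
  {"dx": 0.083,"dy": 0.008,"dz": -0.055,"wx": 0,"wy": 0.56,"wz": 0},
  {"dx": 0.083,"dy": 0.008,"dz": -0.055,"wx": 0,"wy": 0.56,"wz": 0},
])

```text
clock: 18.0
tool_pos: [0.4776, -0.1553, 0.3467]
eef_rot: [-0.508, 0.491, -0.491, 0.509]
contact_force: [-0.0, -0.2, 0.3]
opening: 0.319
```

```bash
python3 pic.py wrist w14; python3 st.py .476 -.166 .0585 0.025
```

```text
t 18.05 g [ 0.4778 -0.1547  0.1997] F [ 0.08  1.03 -0.27] op 28.1
toolz yaw 0.0365 tooly [ 5.0e-04  1.2e-03 -1.0e+00] wristq [0.19 0.52 0.33]
d [ 0.0113  0.1412 -0.0022] [-0.001  0.015 -0.002]
```

View pics/w14.png

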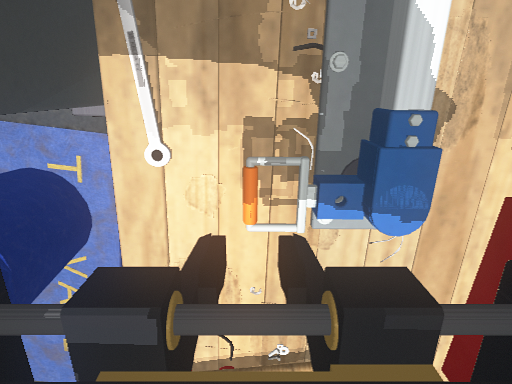

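Run:
```python
from h import *
import pickle
c=pickle.load(open('pics/w14.pkl','rb')); w=cv2.imread('pics/w14.png')
hsv=cv2.cvtColor(w,cv2.COLOR_BGR2HSV); m=cv2.inRange(hsv,(5,190,100),(18,255,255)); m[:140]=0;m[240:]=0;m[:,:230]=0;m[:,270:]=0
p=np.argwhere(m)[:,::-1]; print(p.min(0),p.max(0),p.mean(0)); r_=cv2.minAreaRect(p.astype(np.float32)); print(r_)
print(plane(c,*r_[0],.0585+.004)); 
b=cv2.boxPoints(r_); print([plane(c,*q,.0585).round(4) for q in b])
```

```text
[246 169] [256 223] [255.32608696 203.82608696]
((251.0, 195.99998474121094), (53.99999237060547, 9.999998092651367), 90.0)
[ 0.47751402 -0.16515487  0.0625    ]
[array([ 0.4721, -0.1407,  0.0585]), array([ 0.4812, -0.1404,  0.0585]), array([ 0.4834, -0.194 ,  0.0585]), array([ 0.4737, -0.1943,  0.0585])]
```

>>> arm_command([
  {"dx": 0.01,"dy": 0.02,"dz": -0.001,"wx": 0,"wy": 0,"wz": 0},
  {"dx": 0.01,"dy": 0.05,"dz": -0.001,"wx": 0,"wy": 0,"wz": 0},
  {"dx": 0.01,"dy": 0.07,"dz": -0.001,"wx": 0,"wy": 0,"wz": 0},
  {"dx": 0.01,"dy": 0.08,"dz": -0.001,"wx": 0,"wy": 0,"wz": 0},
  {"dx": 0.01,"dy": 0.08,"dz": -0.001,"wx": 0,"wy": 0,"wz": 0},
])

```text
clock: 18.55
tool_pos: [0.4766, -0.1651, 0.2656]
eef_rot: [0.509, -0.492, 0.49, -0.508]
contact_force: [-0.3, 0.2, 0.1]
opening: 0.318
```

```bash
python3 pic.py wrist w15; python3 st.py .477 -.166 .0585 0.027
```

```text
t 18.6 g [ 0.4768 -0.1654  0.1195] F [-0.11  0.93  0.23] op 28.0
toolz yaw 0.0335 tooly [-3.e-04  9.e-04 -1.e+00] wristq [0.22 0.33 0.35]
d [0.0005 0.061  0.0001] [ 0.     0.008 -0.001]
```

View pics/w15.png

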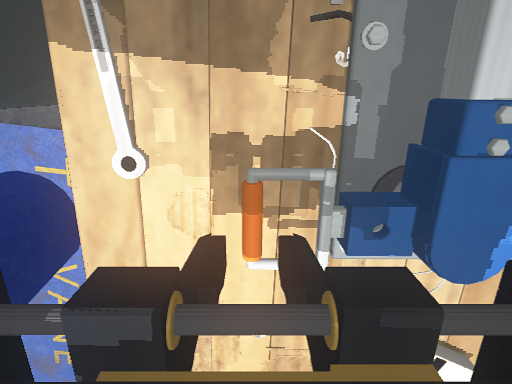

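>>> arm_command([
  {"dx": 0,"dy": 0.02,"dz": 0,"wx": 0,"wy": 0,"wz": 0},
  {"dx": 0,"dy": 0.04,"dz": 0,"wx": 0,"wy": 0,"wz": 0},
  {"dx": 0,"dy": 0.055,"dz": 0,"wx": 0,"wy": 0,"wz": 0},
  {"dx": 0,"dy": 0.061,"dz": 0,"wx": 0,"wy": 0,"wz": 0},
  {"dx": 0,"dy": 0.061,"dz": 0,"wx": 0,"wy": 0,"wz": 0},
])

```text
clock: 19.1
tool_pos: [0.4769, -0.1662, 0.2058]
eef_rot: [-0.508, 0.492, -0.492, 0.508]
contact_force: [0.4, -0.1, -0.9]
opening: 0.319
```

```bash
python3 pic.py wrist w16; python3 st.py .477 -.166 .0585 0.027
```

```text
t 19.15 g [ 0.4771 -0.1663  0.0592] F [ 0.09  0.27 -0.08] op 28.1
toolz yaw 0.0314 tooly [ 1.1e-03 -1.0e-04 -1.0e+00] wristq [0.23 0.2  0.35]
d [-0.0003  0.0007  0.0001] [-0.001  0.006  0.   ]
```

View pics/w16.png

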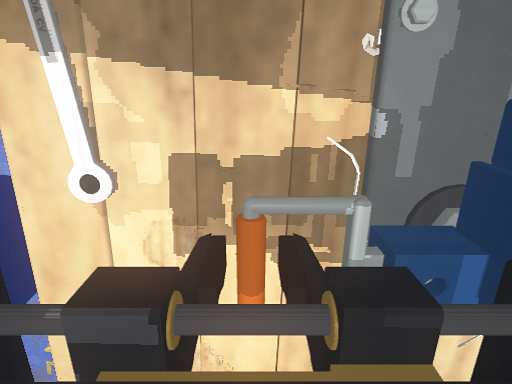

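The sleeve sits between the fingers. I'll close at 35 N.

>>> arm_command([
  {"dx": 0,"dy": 0,"dz": 0,"wx": 0,"wy": 0,"wz": 0},
  {"dx": 0,"dy": 0,"dz": 0,"wx": 0,"wy": 0,"wz": 0},
  {"dx": 0,"dy": 0,"dz": 0,"wx": 0,"wy": 0,"wz": 0},
  {"dx": 0,"dy": 0,"dz": 0,"wx": 0,"wy": 0,"wz": 0},
  {"dx": 0,"dy": 0,"dz": 0,"wx": 0,"wy": 0,"wz": 0},
], claw=-1, grip_force=40)

```text
clock: 19.65
tool_pos: [0.4765, -0.1665, 0.206]
eef_rot: [-0.508, 0.492, -0.492, 0.508]
contact_force: [-1.0, -0.1, 6.5]
opening: 0.137
```

```bash
python3 st.py .477 -.166 .0585 0.027
```

```text
t 19.65 g [ 0.4765 -0.1665  0.059 ] F [-0.95 -0.07  6.48] op 12.1
toolz yaw 0.0308 tooly [ 2.e-04 -1.e-04 -1.e+00] wristq [0.23 0.19 0.35]
d [-0.0005  0.0005  0.0006] [-0.     0.005  0.   ]
```

>>> arm_command([
  {"dx": 0,"dy": 0,"dz": -0.003,"wx": 0,"wy": 0,"wz": 0},
  {"dx": 0,"dy": 0,"dz": -0.006,"wx": 0,"wy": 0,"wz": 0},
  {"dx": 0,"dy": 0,"dz": -0.009,"wx": 0,"wy": 0,"wz": 0},
  {"dx": 0,"dy": 0,"dz": -0.012,"wx": 0,"wy": 0,"wz": 0},
  {"dx": 0,"dy": 0,"dz": -0.0135,"wx": 0,"wy": 0,"wz": 0},
])

```text
clock: 20.15
tool_pos: [0.467, -0.1666, 0.2062]
eef_rot: [-0.506, 0.489, -0.495, 0.511]
contact_force: [8.9, 1.5, 0.5]
opening: 0.139
```

```bash
python3 pic.py wrist w17; python3 st.py .4635 -.1665 .0585 0.03
```

```text
t 20.2 g [ 0.4685 -0.1668  0.0592] F [8.11 0.62 0.58] op 12.3
toolz yaw 0.0326 tooly [ 0.0111 -0.0012 -0.9999] wristq [0.24 0.16 0.36]
d [-0.0002  0.0007 -0.0034] [-0.014  0.003  0.002]
```

View pics/w17.png

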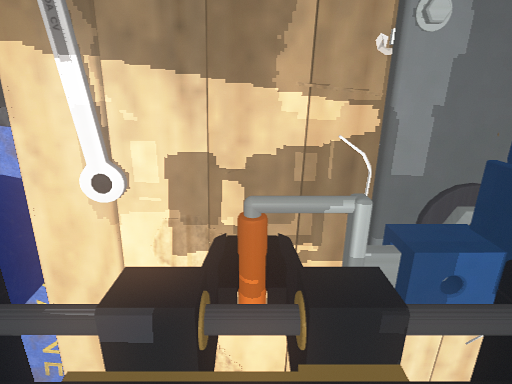

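>>> arm_command([
  {"dx": 0,"dy": 0,"dz": 0,"wx": 0,"wy": 0,"wz": 0},
  {"dx": 0,"dy": 0,"dz": 0,"wx": 0,"wy": 0,"wz": 0},
  {"dx": 0,"dy": 0,"dz": -0.001,"wx": 0,"wy": 0,"wz": 0},
  {"dx": 0,"dy": 0,"dz": -0.001,"wx": 0,"wy": 0,"wz": 0},
  {"dx": 0,"dy": 0,"dz": -0.001,"wx": 0,"wy": 0,"wz": 0},
])

```text
clock: 20.7
tool_pos: [0.4664, -0.1666, 0.2062]
eef_rot: [-0.506, 0.488, -0.495, 0.511]
contact_force: [8.4, 2.0, -0.1]
opening: 0.137
```

```bash
python3 st.py .4635 -.1665 .0585 0.03
```

```text
t 20.7 g [ 0.4682 -0.1668  0.0592] F [ 8.43  2.02 -0.13] op 12.0
toolz yaw 0.0328 tooly [ 0.012  -0.0013 -0.9999] wristq [0.24 0.15 0.36]
d [-0.0002  0.0007 -0.0029] [-0.015  0.004  0.002]
```

>>> arm_command([
  {"dx": 0,"dy": 0,"dz": -0.002,"wx": 0,"wy": 0,"wz": 0},
  {"dx": 0,"dy": 0,"dz": -0.004,"wx": 0,"wy": 0,"wz": 0},
  {"dx": 0,"dy": 0,"dz": -0.006,"wx": 0,"wy": 0,"wz": 0},
  {"dx": 0,"dy": 0,"dz": -0.006,"wx": 0,"wy": 0,"wz": 0},
  {"dx": 0,"dy": 0,"dz": -0.006,"wx": 0,"wy": 0,"wz": 0},
])

```text
clock: 21.2
tool_pos: [0.4612, -0.1667, 0.2062]
eef_rot: [-0.505, 0.488, -0.496, 0.511]
contact_force: [9.1, 1.8, 0.1]
opening: 0.138
```

```bash
python3 st.py .4635 -.1665 .0585 0.03
```

```text
t 21.2 g [ 0.4632 -0.167   0.0592] F [9.15 1.83 0.09] op 12.1
toolz yaw 0.0332 tooly [ 0.014  -0.0015 -0.9999] wristq [0.25 0.14 0.36]
d [-0.0002  0.0008  0.0023] [-0.018  0.004  0.003]
```

>>> arm_command([
  {"dx": 0,"dy": -0.004,"dz": 0,"wx": 0,"wy": 0,"wz": 0},
  {"dx": 0,"dy": -0.008,"dz": 0,"wx": 0,"wy": 0,"wz": 0},
  {"dx": 0,"dy": -0.012,"dz": 0,"wx": 0,"wy": 0,"wz": 0},
  {"dx": 0,"dy": -0.016,"dz": 0,"wx": 0,"wy": 0,"wz": 0},
  {"dx": 0,"dy": -0.02,"dz": 0,"wx": 0,"wy": 0,"wz": 0},
])

```text
clock: 21.7
tool_pos: [0.4609, -0.1671, 0.226]
eef_rot: [-0.505, 0.488, -0.496, 0.511]
contact_force: [10.4, 1.3, -5.4]
opening: 0.135
```

```bash
python3 st.py .4635 -.1665 .0785 0.03
```

```text
t 21.7 g [ 0.4629 -0.1674  0.0791] F [10.41  1.29 -5.43] op 11.9
toolz yaw 0.0328 tooly [ 0.0132 -0.002  -0.9999] wristq [0.24 0.18 0.36]
d [-0.0005  0.0006  0.0026] [-0.017  0.004  0.003]
```

>>> arm_command([
  {"dx": 0,"dy": -0.006,"dz": 0,"wx": 0,"wy": 0,"wz": 0},
  {"dx": 0,"dy": -0.012,"dz": 0,"wx": 0,"wy": 0,"wz": 0},
  {"dx": -0.001,"dy": -0.018,"dz": 0,"wx": 0,"wy": 0,"wz": 0},
  {"dx": -0.0018,"dy": -0.024,"dz": 0,"wx": 0,"wy": 0,"wz": 0},
  {"dx": -0.0026,"dy": -0.03,"dz": 0,"wx": 0,"wy": 0,"wz": 0},
])

```text
clock: 22.2
tool_pos: [0.4608, -0.1646, 0.2562]
eef_rot: [-0.505, 0.488, -0.496, 0.511]
contact_force: [10.1, -0.3, -5.5]
opening: 0.133
```

>>> arm_command([
  {"dx": -0.001,"dy": -0.006,"dz": 0,"wx": 0,"wy": 0,"wz": 0},
  {"dx": -0.0018,"dy": -0.01,"dz": 0,"wx": 0,"wy": 0,"wz": 0},
  {"dx": -0.0025,"dy": -0.014,"dz": 0,"wx": 0,"wy": 0,"wz": 0},
  {"dx": -0.003,"dy": -0.0175,"dz": 0,"wx": 0,"wy": 0,"wz": 0},
  {"dx": -0.003,"dy": -0.0175,"dz": 0,"wx": 0,"wy": 0,"wz": 0},
])

```text
clock: 22.7
tool_pos: [0.4607, -0.1615, 0.274]
eef_rot: [-0.505, 0.488, -0.496, 0.511]
contact_force: [9.7, -1.0, -3.9]
opening: 0.136
```

```bash
python3 st.py .4635 -.161 .1267 0.03; python3 pic.py wrist w18; python3 pic.py side s18; python3 pic.py top t18
python3 - <<'E'
import cv2,numpy as np
s=cv2.imread('pics/s18.png');w=cv2.imread('pics/w18.png')
a=cv2.resize(s[160:288,220:348],(384,384),interpolation=cv2.INTER_CUBIC);cv2.imwrite('pics/m.png',np.hstack([a,w[:,112:]]))
E
```

```text
t 22.7 g [ 0.4627 -0.1618  0.127 ] F [ 9.75 -0.99 -3.91] op 12.0
toolz yaw 0.0328 tooly [ 0.0137 -0.0023 -0.9999] wristq [0.22 0.29 0.35]
d [-0.0004  0.0003  0.0028] [-0.017  0.004  0.003]
```

View pics/m.png

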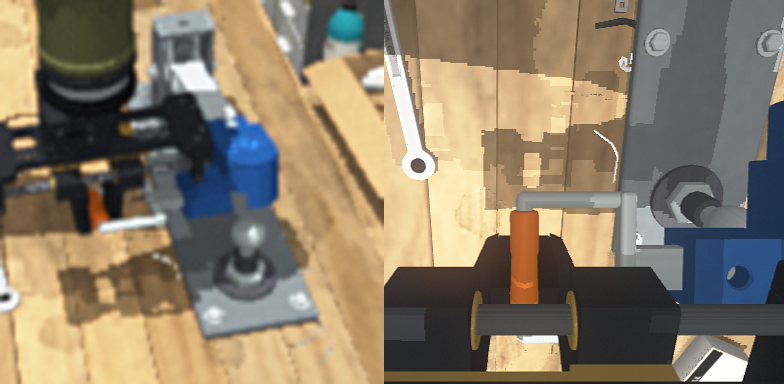

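Run:
```python
from plant import r
from h import *
S=r.get_calibration('side'); s=cv2.imread('pics/s18.png'); b=s.copy()
yaw=.027; Rm=np.array([[np.cos(yaw),-np.sin(yaw)],[np.sin(yaw),np.cos(yaw)]]); o=np.array([.593,.0876])-Rm@[0,.13]
big=cv2.resize(s[190:280,270:350],None,fx=7,fy=7,interpolation=cv2.INTER_CUBIC)
for th,col in ((.22,(0,255,255)),(.272,(0,0,255)),(.32,(255,0,255))):
    for k in np.linspace(0,2*np.pi,60):
        v=np.array([-.25+.0245*np.sin(k),-.022]); y=v[0]*np.cos(th)+v[1]*np.sin(th); z=-v[0]*np.sin(th)+v[1]*np.cos(th)+.072
        X=[*(o+Rm@[.0245*np.cos(k),.13+y]),z]; p=proj(S,X); cv2.circle(big,(int((p[0]-270+.5)*7),int((p[1]-190+.5)*7)),1,col,-1)
p=proj(S,[*(o+Rm@[0,-.12]),.088]); cv2.circle(big,(int((p[0]-270+.5)*7),int((p[1]-190+.5)*7)),3,(0,255,0),-1)
cv2.imwrite('pics/m2.png',big)
```

```text
(no output)
```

View pics/m2.png

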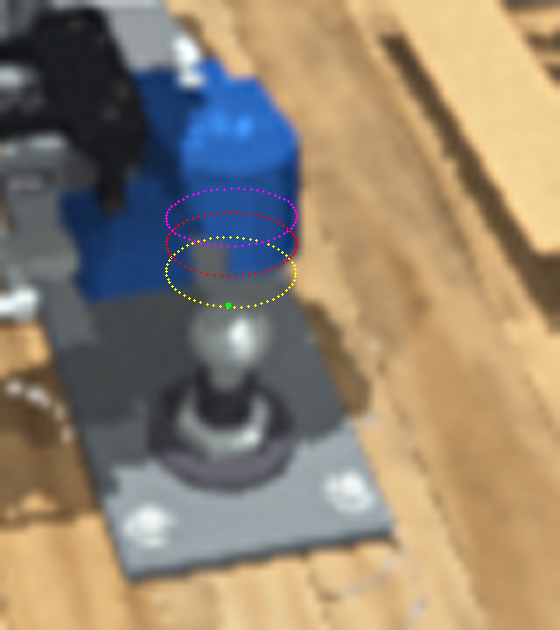

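View pics/t18.png

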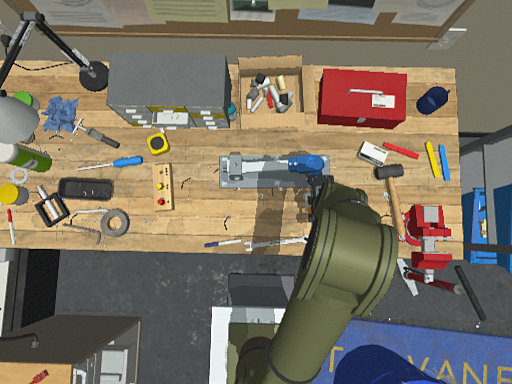

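The red outline, which is the rim predicted 30 mm above the ball, matches the coupler's lower edge. Loose items and pins are in place. I'll hold to confirm it stays still.

>>> arm_command([
  {"dx": 0,"dy": 0,"dz": 0,"wx": 0,"wy": 0,"wz": 0},
  {"dx": 0,"dy": 0,"dz": 0,"wx": 0,"wy": 0,"wz": 0},
  {"dx": 0,"dy": 0,"dz": 0,"wx": 0,"wy": 0,"wz": 0},
  {"dx": 0,"dy": 0,"dz": 0,"wx": 0,"wy": 0,"wz": 0},
  {"dx": 0,"dy": 0,"dz": 0,"wx": 0,"wy": 0,"wz": 0},
])

```text
clock: 23.35
tool_pos: [0.4606, -0.1616, 0.2736]
eef_rot: [-0.505, 0.488, -0.496, 0.511]
contact_force: [10.3, 1.0, -4.4]
opening: 0.132
```

```bash
python3 st.py .4635 -.161 .1267 0.03
python3 - <<'E'
from plant import r
print(r.get_state()['qd'].round(3)); r.finish_job()
E
```

```text
t 23.35 g [ 0.4626 -0.1619  0.1266] F [10.33  0.95 -4.45] op 11.6
toolz yaw 0.0326 tooly [ 0.0132 -0.0022 -0.9999] wristq [0.22 0.29 0.35]
d [-0.0005 -0.0001  0.0029] [-0.017  0.003  0.003]
[-0.001 -0.001 -0.001  0.    -0.001  0.001 -0.001]
the job is handed in; nothing more can be done
```

The tongue is off its ball and the job was handed in at 23.4 s, with the arm still holding it raised; no verdict came back. The red pin went into hole 1 first, then the yellow pin into hole 2. I then gripped the D-handle, pulled the latch about 13 mm and swung the tongue up with the same grip.

**Last checks**
- **Tongue:** the handle is about 67–68 mm above its seated height. From that, the coupler rim works out to about 30 mm above the ball top, and the side view agrees. Joint speeds are near zero, and the held load is about 10 N of spring and 4.5 N of weight.
- **Pins:** both stand upright, with collar and top positions matching a fully home pin. The yellow pin first met contact about 0.7 mm early, at 20 N. Pressing on its top with closed fingertips then put it at 75.4 mm, against 75 mm nominal.
- **Loose things:** the spanner, white box and tape measure lie where they did in the last top view. I compared them by eye only.

**What disagreed:** the first 14.5 mm pull command moved the latch only about 8 mm, because the arm gave way under the spring. Commanding 6 mm more took it to about 13 mm.

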